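# Couple a valve actuator to its torque tester

### The job

Take the arbor with the flat, rectangular shaft (the one with the flat wing handle) out of the rack, match it to the slot-shaped hole in the actuator's hub and thread it down through the hub until its end rests on the tester's chuck. Then, leaning on it only lightly, turn it together with the hub, counter-clockwise seen from above, until the end finds the chuck's hole and drops in, and stop turning there; leave it fully home with its collar down on the hub, let go and back off. Never force it, pushing or twisting (4 kg is too much), and leave the other arbors and everything else on the bench where they are.

Things in the scene. Friction and masses are not known exactly. Their poses are not given: they have to be found in the camera images.
- arbor: Plain steel test arbor, about 0.27 kg, hanging upright in one of the rack's three holes (which one varies). Origin: centre of the lower end, z up the shaft. Flat shaft of rectangular section, 18 mm along x by 10 mm along y, z 0 to 90 mm, end lightly chamfered (0.6 mm); collar 30 mm diameter, z 90 to 96; flat wing handle above. Same steel as the others: told by the flat handle and shaft.
- arbor_wing (a point): The place to grip the arbor: on its axis, in the flat wing handle, 122 mm above its lower end; axes as arbor. The wing is 44 mm long along x, 14 mm thick along y (close the fingers across y) and stands from 96 to 136 mm above the lower end.
- arbor_collar (a point): Point on the arbor's axis at the underside of its collar, 90 mm above the lower end of the shaft; axes as arbor.
- hub_mouth (a point): Centre of the upper face of the actuator's hub, 108 mm above the bench; z up the turning axis, x along the long side of its rectangular hole, turning with the hub. Hole 19.4 mm along x by 11.4 mm along y, mouth chamfered 1.5 mm, 30 mm deep, wide open below. Seen as a 30 x 26 mm steel insert in an aluminium ring 50 mm in diameter, 3 mm proud of the actuator's black top.
- hub (a joint): Angle of the hub, rad, counter-clockwise from above; 0 when the hole's long side is along the tester's x. End stops at -0.8 and 0.8; starts between -0.78 and -0.70. The actuator's gear release is latched, so the hub turns by hand against about 0.04 N m of friction and stays where it is left.
- chuck_mouth (a point): Centre of the upper face of the tester's chuck, on the hub's axis 40 mm above the bench, hidden under the actuator; axes as tester. Rectangular hole 19.2 x 11.2 mm, edges sharp, through a locked steel block 28 mm wide. The frame does not show its angle: somewhere ahead of the hub, counter-clockwise, within the hub's travel; to be found by feel.
- tester: Torque tester fixed to the bench, with a grey quarter-turn valve actuator (140 x 66 x 60 mm) clamped in its nest. Origin on the bench below the hub axis, z up, x along the actuator away from its hub end. Stands within x -75 to 185, y -90 to 90 mm; actuator top at 105 mm, readout box (x 135 to 180) 90 mm high. Arbor resting on the chuck: collar 22 mm above the hub; home: collar on the hub face.
- rack: Aluminium arbor rack fixed to the bench, open at front and back. Origin under its centre, y along its length (260 mm). Top plate 60 mm wide along x, 12 mm thick, upper face 105 mm above the bench, with three round 23 mm holes at y -85, 0 and 85 mm in which the arbors hang by their collars, ends 15 mm above the bench.
- arbor_thin: An arbor to leave in the rack: 8 mm square shaft, round knob 24 mm in diameter and 28 mm high above its 30 mm collar. Origin at its lower end, 90 mm below the collar.
- arbor_dee: An arbor to leave in the rack: round 14 mm shaft with one flat, round knob 36 mm in diameter and 26 mm high above its 30 mm collar. Origin at its lower end, 90 mm below the collar.
- mug: White mug, 80 mm in diameter, 92 mm high, handle to its +y; origin under its centre. To be left alone.
- spare_actuator: Spare grey actuator lying on the bench, 140 x 66 x 64 mm; origin under its centre. To be left alone.
- mouse: Black computer mouse 105 x 62 x 26 mm on its mat; origin under its centre. To be left alone.
- phone: Black phone lying flat, 148 x 72 x 8 mm; origin under its centre. To be left alone.
- screwdriver: Black-handled screwdriver lying along its x, 200 mm long, 26 mm thick; origin under its middle. To be left alone.
- label_roll: Roll of white labels standing on its end, 90 mm in diameter, 55 mm high; origin under its centre. To be left alone.
Mind the look-alikes: they are no part of the job. What is shaped like the arbor but green or turquoise is not meant.

How it is judged:
On the way, in this order (a step that is already met when the one before it is completed fails the run):
1. the arbor is threaded through the hub, its end at or just above the chuck (horizontal distance between arbor and hub_mouth below 0.005 m and z of arbor_collar in the frame of hub_mouth below 0.032 m and angle between arbor's own z axis and vertical below 0.1 rad), for 0.1 s.
2. the arbor has dropped into the chuck and its collar is down on the hub (horizontal distance between arbor_collar and hub_mouth below 0.003 m and z of arbor_collar in the frame of hub_mouth below 0.003 m and angle between arbor's own z axis and vertical below 0.06 rad), for 0.2 s.
At the end, for the whole second after the job is handed in: The arbor stands through hub and chuck: underside of its collar within 3 mm of the hub's upper face and within 3 mm of its axis, upright within 0.06 rad, released and at rest (all of step 2 and linear speed of arbor below 0.02 m/s); the robot touches nothing.
It fails at once if the arbor was forced: its contact with the tester, actuator, hub and chuck together, pushing and twisting, passed 40 N (contact force between arbor and tester above 40 N).
It fails at once if another arbor was disturbed (moved more than 15 mm) (distance of any of arbor_thin, arbor_dee from where it was at the start of the episode above 0.015 m).
It fails at once if something else on the bench was shifted (more than 30 mm) (distance of any of mug, spare_actuator, mouse, phone, screwdriver, label_roll from where it was at the start of the episode above 0.03 m).
It also fails if it takes over 67 s, if anything falls off the work surface, if the arm or the gripper's body presses on something with over 40 N, if the wrist force passes 120 N, or if a joint passes its speed limit or range.

### The arm

A 6-joint arm with a two-finger parallel gripper is mounted at the origin on the work surface. World frame = base frame: x ahead of the robot, y to its left, z up, the work surface at z = 0. Lengths are in m, angles in rad, forces in N, time in s.
With the tool pointing down it reaches from about 0.25 to 0.725 m from the base axis. Payload 4 kg.
Tool frame: the origin (TCP) lies midway between the tips of the shut fingers; the grasp point (between the pads) lies 19 mm behind it; z points along the fingers, y is the direction in which the jaws open and shut (so a half turn about z gives the same grasp; the last joint's range is limited). The gripper opens to 85 mm and grips with 20 to 120 N. Pads are 22 mm wide; open, the fingers measure 114 mm over their backs; the gripper's body (76 mm by 85 mm) begins 54 mm behind the grasp point. The pads swing forward as they close: fully open they stand 13 mm farther back than shut.
Start: joints at [1.343, 0.241, 0.005, 1.335, 0, 1.571], TCP at [0.113, 0.487, 0.198] pointing down, gripper open.
Joint ranges: [-2.72, 2.72], [-1.05, 1.87], [-1.09, 1.28], [-1.99, 2.15], [-1.42, 1.44], [-3.14, 3.14]. Speed limits (rad/s): [2.79, 2.79, 3.14, 3.14, 3.14, 3.14].

### API

Orientations are given as a unit quaternion [x, y, z, w].
In Python, from workcell import bot, eyes, job gives the robot as it stands.
- The arm moves only by the shell command python3 -m crank 'ROWS'. ROWS is a JSON object of lists of equal length, an entry for each row: "dr": the turn, a rotation vector about the tool's x, y, z in rad, a list of three; "travel": the shift along the tool's x, y, z in m, a list of three; "hand": the finger opening in m, from 0 to 0.0854. In form: {"dr": [[wx, wy, wz], ...], "travel": [[x, y, z], ...], "hand": [hand, ...]}. A call has 1 to 10 rows; each row is the pose to reach, as a shift and turn from the pose commanded when the call began, along the tool's axes at that moment; what a row does not reach only later rows make up. A row lasts 1/8 s, in which the tool goes at most 62.5 mm and 10.7 degrees, less where a joint would pass 70% of its speed; a pose out of reach is approached as far as the arm can. A call with a gripper value outside its range is refused whole. The fingers move at their own pace and stop on an object; the grip force is fixed at half the most. Time passes only in rows, so rows that repeat a pose let the fingers close. It gives the time, the measured TCP pose, the force and the opening at its end, in the units of the state.
- bot.get_obs(): the state, without advancing time (a new reading comes with each control period).
- eyes.camera(name): name is "scene" or "side" or "wrist"; returns a dict with "color" (400x640x3 uint8, red, green, blue), "K" (3x3 intrinsics, pixels), "R" (3x3) and "t" (3): a world point X has camera coordinates R X + t; the wrist camera has in their place "T_tool_cam" (4x4, takes a point from camera to tool coordinates, whose origin is the TCP and whose axes are the flange's). Camera axes: x right, y down, z forward; pixel columns grow to the right and rows downward; lengths in m; the calibration is good to about 2 mm. A picture is of the moment at which its call begins: read the wrist's pose just before it. There is no depth.
- job.job_done(): hands the job in, once; it reports no verdict.
The state is a dict: "clock": time; "joint_pos": joint angles; "joint_vel": joint speeds; "tau": joint torques, N m; "eef_pos": TCP position; "tool_rot": TCP orientation; "ft_force": force on the tool from outside, world axes, zero at the start; "ft_torque": the same for the moment, N m; "grip_width": finger opening in m.
Only numpy, scipy, OpenCV 4.12 (cv2) and the standard library are available. Lean on these libraries where they do the work, as an engineer would, in place of code of your own. Each camera call takes 0.05 s, during which the arm holds its last target.

## Working session

There is one attempt and no reset: what is moved stays moved. The work goes in short steps, Python scripts to look and compute and a shell command to move; the robot and the scene stay as the last step left them, time stands still between calls to the robot, and variables do not carry over. Pictures are saved under pics/ and viewed, and the job is handed in when it is done.

```bash
ls; mkdir -p pics
python3 - <<'E'
from workcell import bot,eyes,job
import cv2
o=bot.get_obs()
for k,v in o.items(): print(k,v)
for n in ["scene","side","wrist"]:
    c=eyes.camera(n); cv2.imwrite(f"pics/{n}0.png",c["color"][:,:,::-1])
    print(n,{k:v.round(4).tolist() for k,v in c.items() if k!="color"})
E
```

```text
pics
clock 0.0
joint_pos [ 1.34301293e+00  2.41416834e-01  3.73004396e-03  1.33516847e+00
 -1.36723640e-05  1.57080131e+00]
joint_vel [-4.88843467e-05  2.77686459e-04 -4.41605705e-04  7.67184613e-04
 -2.85428060e-04 -4.95599331e-04]
tau [-1.19204939e-03 -3.72319508e+01  2.52407902e+01  1.71615294e-02
 -8.23348319e-05 -8.63673932e-06]
eef_pos [0.11275898 0.4864155  0.1969133 ]
tool_rot [ 1.13648045e-01  9.93520539e-01 -1.02357377e-03 -1.10199900e-04]
ft_force [0.14985146 0.42352604 0.50665307]
ft_torque [0.00908575 0.01170655 0.05753315]
grip_width 0.08537717490810581
scene {'K': [[516.4493, 0.0, 330.0013], [0.0, 516.4493, 200.1008], [0.0, 0.0, 1.0]], 'R': [[-0.7929, 0.6092, 0.0123], [0.4364, 0.5818, -0.6864], [-0.4253, -0.5389, -0.7271]], 't': [0.3986, -0.1855, 1.9987]}
side {'K': [[422.709, 0.0, 319.607], [0.0, 422.709, 202.366], [0.0, 0.0, 1.0]], 'R': [[-0.9988, -0.0491, 0.0089], [-0.034, 0.5397, -0.8412], [0.0365, -0.8404, -0.5407]], 't': [0.5251, 0.0781, 1.3065]}
wrist {'K': [[297.4024, 0.0, 320.241], [0.0, 297.4024, 196.1425], [0.0, 0.0, 1.0]], 'T_tool_cam': [[0.0009, -0.9444, -0.3288, 0.0857], [1.0, 0.0007, 0.0006, 0.0003], [-0.0004, -0.3288, 0.9444, -0.1752], [0.0, 0.0, 0.0, 1.0]]}
```

View pics/scene0.png

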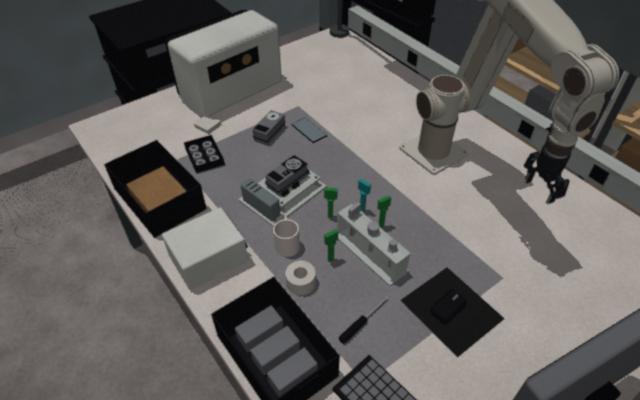

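View pics/side0.png

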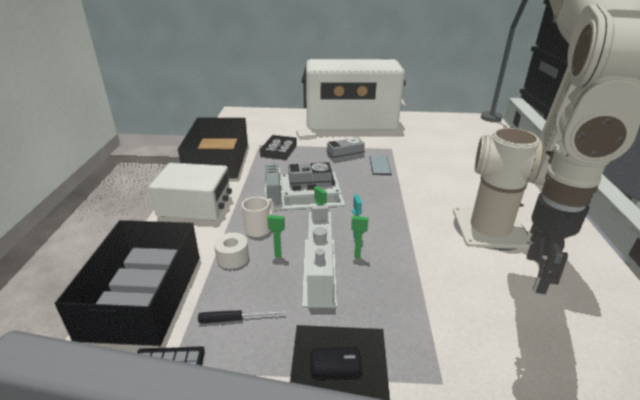

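View pics/wrist0.png

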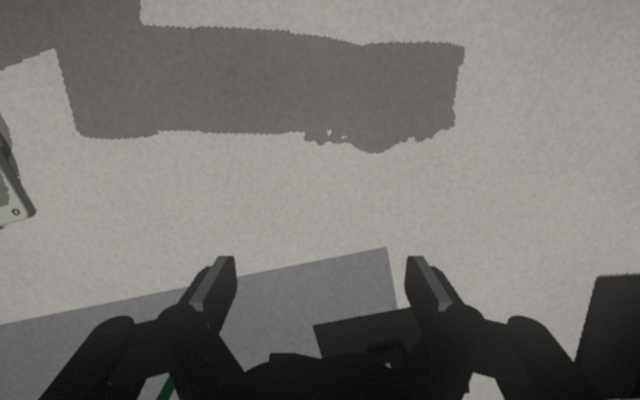

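Run:
```python
import cv2
a=cv2.imread("pics/scene0.png")[145:295,225:425]; cv2.imwrite("pics/scene0z.png",cv2.resize(a,None,fx=4,fy=4,interpolation=cv2.INTER_CUBIC))
a=cv2.imread("pics/side0.png")[150:310,235:395]; cv2.imwrite("pics/side0z.png",cv2.resize(a,None,fx=3.7,fy=3.7,interpolation=cv2.INTER_CUBIC))
```

```text
(no output)
```

View pics/scene0z.png

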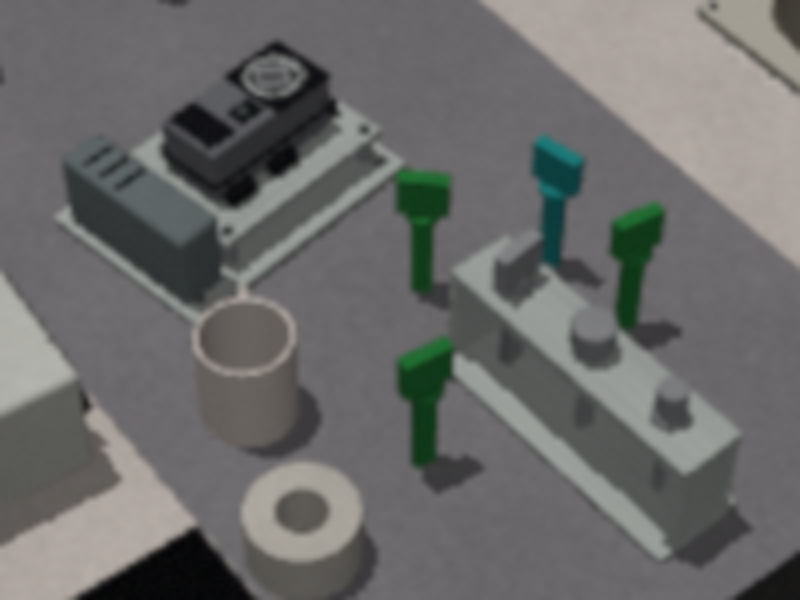

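View pics/side0z.png

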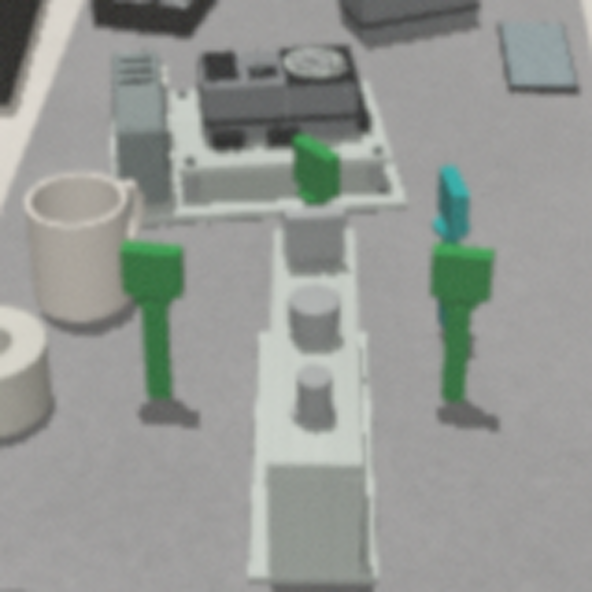

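```bash
cat > h.py <<'E'
import numpy as np, cv2
from scipy.spatial.transform import Rotation as Ro
from workcell import bot,eyes,job
def ray(c,u,v,z,pose=None):
    K=c["K"]; d=np.linalg.inv(K)@[u,v,1.]
    if "R" in c:
        o=-c["R"].T@c["t"]; w=c["R"].T@d
    else:
        p,q=pose; Rt=Ro.from_quat(q).as_matrix(); T=c["T_tool_cam"]
        o=p+Rt@T[:3,3]; w=Rt@T[:3,:3]@d
    return o+w*(z-o[2])/w[2]
def proj(c,X,pose=None):
    X=np.asarray(X,float)
    if "R" in c: y=c["R"]@X+c["t"]
    else:
        p,q=pose; Rt=Ro.from_quat(q).as_matrix(); T=c["T_tool_cam"]
        y=T[:3,:3].T@(Rt.T@(X-p)-T[:3,3])
    y=c["K"]@y; return y[:2]/y[2]
E
python3 - <<'E'
from h import *
s=eyes.camera("scene"); d=eyes.camera("side")
def S(u,v,z): return ray(s,225+u/4,145+v/4,z).round(4)
def D(u,v,z): return ray(d,235+u/3.7,150+v/3.7,z).round(4)
print("hub",S(272,76,.108),D(315,63,.108))
print("wing top ends",S(500,262,.151),S(538,236,.151),D(290,212,.151),D(348,212,.151))
print("dee top",S(594,322,.137),D(315,295,.137)); print("thin top",S(674,390,.139),D(315,372,.139))
print("rack corners",S(454,270,.105),S(525,230,.105),S(740,436,.105),S(690,472,.105),D(265,462,.105),D(363,462,.105))
print("decoys base z0: g1",S(423,290,0),"cy",S(552,262,0),D(452,355,0),"g2",S(628,325,0),D(453,400,0),"g3",S(424,464,0),D(158,396,0))
print("tops .136",S(425,174,.136),D(316,145,.136),S(558,146,.136),D(452,170,.136),S(637,216,.136),D(463,247,.136),S(426,351,.136),D(153,243,.136))
E
```

```text
hub [ 0.5353 -0.1695  0.108 ] [ 0.5328 -0.16    0.108 ]
wing top ends [0.5403 0.1464 0.151 ] [0.4997 0.143  0.151 ] [0.5363 0.1487 0.151 ] [0.4948 0.1461 0.151 ]
dee top [0.5136 0.227  0.137 ] [0.5144 0.2283 0.137 ]
thin top [0.5109 0.313  0.139 ] [0.5104 0.3126 0.139 ]
rack corners [0.5471 0.0999 0.105 ] [0.4744 0.1002 0.105 ] [0.48   0.3564 0.105 ] [0.5319 0.3584 0.105 ] [0.5387 0.3601 0.105 ] [0.4782 0.3566 0.105 ]
decoys base z0: g1 [0.522  0.0293 0.    ] cy [0.4132 0.0707 0.    ] [0.4111 0.1152 0.    ] g2 [0.4081 0.1639 0.    ] [0.4117 0.1694 0.    ] g3 [0.6333 0.1752 0.    ] [0.6341 0.178  0.    ]
tops .136 [0.5193 0.0255 0.136 ] [0.5232 0.0294 0.136 ] [0.4126 0.0653 0.136 ] [0.4174 0.0599 0.136 ] [0.4134 0.1632 0.136 ] [0.4123 0.1633 0.136 ] [0.6318 0.1726 0.136 ] [0.6324 0.172  0.136 ]
```

```bash
cat >> h.py <<'E'
def plan(p,az):
    """delta from the measured pose to tcp p, tool down, tool x azimuth az"""
    o=bot.get_obs(); R0=Ro.from_quat(o["tool_rot"]).as_matrix()
    x=np.array([np.cos(az),np.sin(az),0]); z=np.array([0,0,-1.]); y=np.cross(z,x)
    R1=np.stack([x,y,z],1)
    print("dr",Ro.from_matrix(R0.T@R1).as_rotvec().round(4),"travel",(R0.T@(np.array(p)-o["eef_pos"])).round(4))
def az():
    o=bot.get_obs(); R0=Ro.from_quat(o["tool_rot"]).as_matrix(); return np.arctan2(R0[1,0],R0[0,0])
E
python3 -c "
from h import *
plan([.50,.145,.25],np.pi+0.05)"
```

```text
dr [-1.000e-03 -1.000e-04 -2.778e-01] travel [-0.4543 -0.2456 -0.0524]
```

```bash
python3 -m crank '{"dr":[[0,0,0],[0,0,-0.278],[0,0,-0.278],[0,0,-0.278],[0,0,-0.278],[0,0,-0.278],[0,0,-0.278],[0,0,-0.278],[0,0,-0.278],[0,0,-0.278]],"travel":[[0,0,-0.052],[-0.454,-0.246,-0.052],[-0.454,-0.246,-0.052],[-0.454,-0.246,-0.052],[-0.454,-0.246,-0.052],[-0.454,-0.246,-0.052],[-0.454,-0.246,-0.052],[-0.454,-0.246,-0.052],[-0.454,-0.246,-0.052],[-0.454,-0.246,-0.052]],"hand":[0.0854,0.0854,0.0854,0.0854,0.0854,0.0854,0.0854,0.0854,0.0854,0.0854]}'
python3 -m crank '{"dr":[[0,0,0],[0,0,0],[0,0,0]],"travel":[[0,0,0],[0,0,0],[0,0,0]],"hand":[0.0854,0.0854,0.0854]}'
python3 - <<'E'
from h import *
o=bot.get_obs(); print(o["joint_pos"].round(3),o["eef_pos"],az(),o["joint_vel"].round(3))
c=eyes.camera("wrist"); cv2.imwrite("pics/w1.png",c["color"][:,:,::-1])
E
```

```text
clock: 1.5
eef_pos: [0.5015, 0.1424, 0.2492]
tool_rot: [-0.023, 1.0, -0.0, -0.0]
ft_force: [0.1, 1.4, -0.8]
grip_width: 0.0853
clock: 1.88
eef_pos: [0.4987, 0.1461, 0.2501]
tool_rot: [-0.026, 1.0, 0.0, 0.0]
ft_force: [0.6, 0.8, 0.2]
grip_width: 0.0852
[0.285 0.265 0.172 1.478 0.    0.232] [0.49866853 0.14613898 0.25010168] -3.0890384743893744 [-0.001 -0.001  0.002 -0.001 -0.    -0.002]
```

View pics/w1.png

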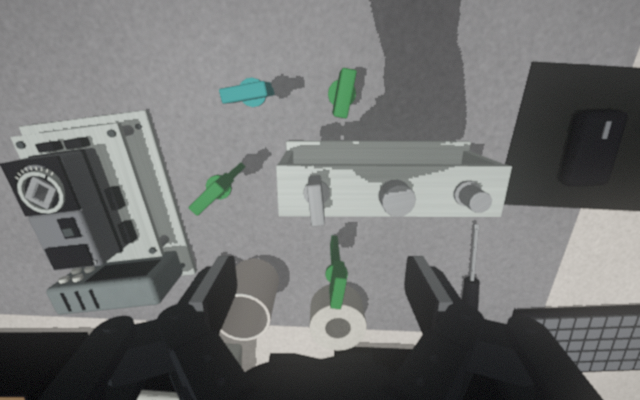

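Run:
```python
import cv2
a=cv2.imread("pics/w1.png")
cv2.imwrite("pics/w1a.png",cv2.resize(a[155:235,270:370],None,fx=7,fy=7,interpolation=cv2.INTER_CUBIC))
cv2.imwrite("pics/w1b.png",cv2.resize(a[140:280,0:130],None,fx=4.2,fy=4.2,interpolation=cv2.INTER_CUBIC))
```

```text
(no output)
```

View pics/w1a.png

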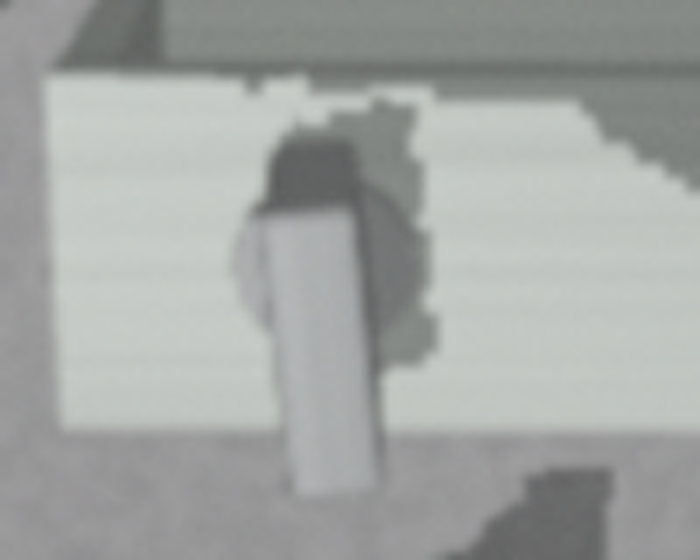

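View pics/w1b.png

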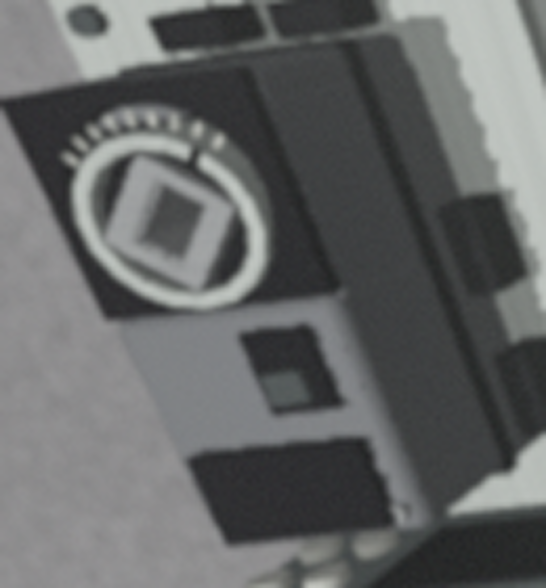

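Run:
```python
from h import *
o=bot.get_obs(); P=(o["eef_pos"],o["tool_rot"]); c=eyes.camera("wrist")
W=lambda u,v,z: ray(c,270+u/7,155+v/7,z,P)
H=lambda u,v,z: ray(c,u/4.2,140+v/4.2,z,P)
q=[W(265,210,.151),W(352,207,.151),W(380,492,.151),W(292,496,.151)]
print(np.round(q,4)); print(np.mean(q,0))
a=(q[0]+q[1])/2;b=(q[3]+q[2])/2;d=b-a;print("len",np.linalg.norm(d),"az",np.arctan2(d[1],d[0]),"w",np.linalg.norm(q[1]-q[0]))
print("collar top", W(235,265,.111),W(425,265,.111), "rack edge",W(45,72,.105),W(62,430,.105))
print("hub",H(171,222,.108), "corners",[H(*k,.108).round(4) for k in [(137,155),(234,207),(200,290),(106,232)]])
```

```text
[[0.498  0.1348 0.151 ]
 [0.4969 0.1467 0.151 ]
 [0.5396 0.153  0.151 ]
 [0.5409 0.1404 0.151 ]]
[0.51884896 0.14372303 0.151     ]
len 0.04327136421416362 az 0.13849402687777837 w 0.011988892159627944
collar top [0.51971422 0.129292   0.111     ] [0.51810424 0.15950636 0.111     ] rack edge [0.49134057 0.09810101 0.105     ] [0.5523166  0.10123542 0.105     ]
hub [ 0.53646398 -0.16609561  0.108     ] corners [array([ 0.5181, -0.1703,  0.108 ]), array([ 0.5313, -0.1482,  0.108 ]), array([ 0.5559, -0.1632,  0.108 ]), array([ 0.5403, -0.1842,  0.108 ])]
```

```bash
python3 -c "
from h import *
plan([.519,.144,.118],np.pi+0.13)"
```

```text
dr [ 0.0002  0.0004 -0.0777] travel [-0.0199 -0.0031  0.1322]
```

```bash
python3 -m crank '{"dr":[[0,0,-0.078],[0,0,-0.078],[0,0,-0.078],[0,0,-0.078],[0,0,-0.078],[0,0,-0.078],[0,0,-0.078],[0,0,-0.078]],"travel":[[-0.02,-0.003,0],[-0.02,-0.003,0.03],[-0.02,-0.003,0.06],[-0.02,-0.003,0.09],[-0.02,-0.003,0.115],[-0.02,-0.003,0.132],[-0.02,-0.003,0.132],[-0.02,-0.003,0.132]],"hand":[0.05,0.05,0.05,0.05,0.05,0.05,0.05,0.05]}'
python3 - <<'E'
from h import *
o=bot.get_obs(); print(o["eef_pos"],az())
c=eyes.camera("wrist"); cv2.imwrite("pics/w2.png",c["color"][:,:,::-1])
E
```

```text
clock: 2.98
eef_pos: [0.5201, 0.1435, 0.1188]
tool_rot: [-0.064, 0.998, 0.0, 0.001]
ft_force: [-0.4, -0.0, 0.5]
grip_width: 0.0499
[0.52014458 0.14347213 0.1187618 ] -3.0126471448135264
```

View pics/w2.png

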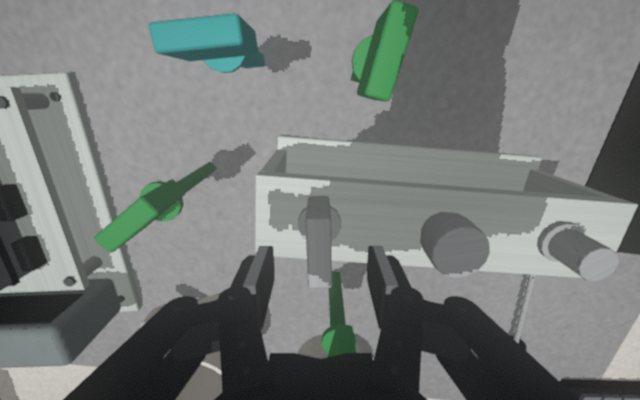

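Run:
```python
from h import *
o=bot.get_obs(); P=(o["eef_pos"],o["tool_rot"]); c=eyes.camera("wrist")
a=cv2.imread("pics/w2.png")
cv2.imwrite("pics/w2a.png",cv2.resize(a[180:300,260:380],None,fx=5,fy=5,interpolation=cv2.INTER_CUBIC))
R=Ro.from_quat(P[1]).as_matrix()
for p in [(.5188,.1437,.151),(.5188,.1437,.111)]: print(proj(c,p,P))
for x in (-.022,.022):
  for y in (-.007,.007): print(proj(c,P[0]+R@[x,y,-(.151-P[0][2])],P).round(1))
```

```text
[319.84216624 255.04444207]
[319.89004751 224.33648766]
[306.8 291.1]
[331.2 291.1]
[305.6 220.8]
[332.3 220.8]
```

View pics/w2a.png

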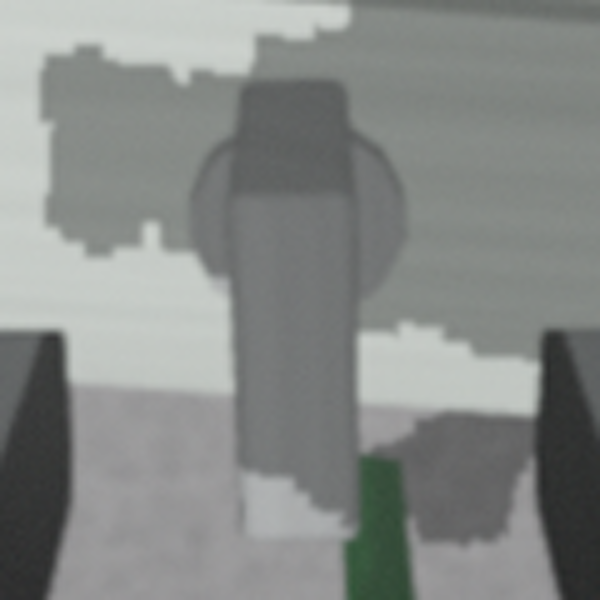

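```bash
python3 -m crank '{"dr":[[0,0,0],[0,0,0],[0,0,0],[0,0,0],[0,0,0],[0,0,0],[0,0,0],[0,0,0]],"travel":[[0.002,0,0],[0.002,0,0],[0.002,0,0],[0.002,0,0],[0.002,0,0],[0.002,0,0],[0.002,0,0],[0.002,0,0]],"hand":[0.05,0.0,0.0,0.0,0.0,0.0,0.0,0.0]}'
```

```text
clock: 4.08
eef_pos: [0.5178, 0.1426, 0.1178]
tool_rot: [-0.064, 0.998, -0.0, -0.0]
ft_force: [0.1, -0.4, -0.7]
grip_width: -0.0001
```

Run:
```python
from h import *
o=bot.get_obs(); print(o["grip_width"],o["eef_pos"])
for n in ("wrist","side","scene"):
    c=eyes.camera(n); cv2.imwrite(f"pics/{n}3.png",c["color"][:,:,::-1])
a=cv2.imread("pics/side3.png")[130:310,235:435]; cv2.imwrite("pics/side3z.png",cv2.resize(a,None,fx=3.3,fy=3.3,interpolation=cv2.INTER_CUBIC))
```

```text
-0.00013653558403349582 [0.51777127 0.14264747 0.11778479]
```

View pics/wrist3.png

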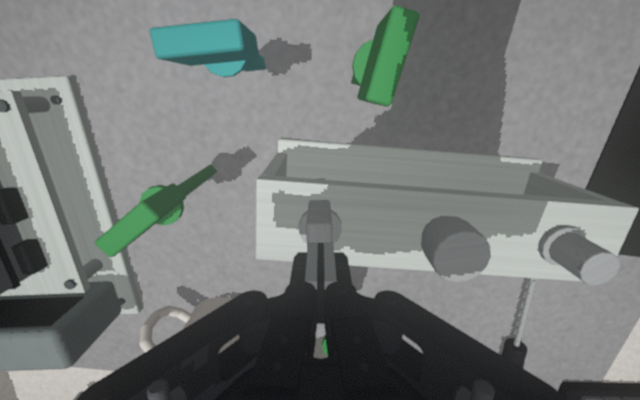

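View pics/side3z.png

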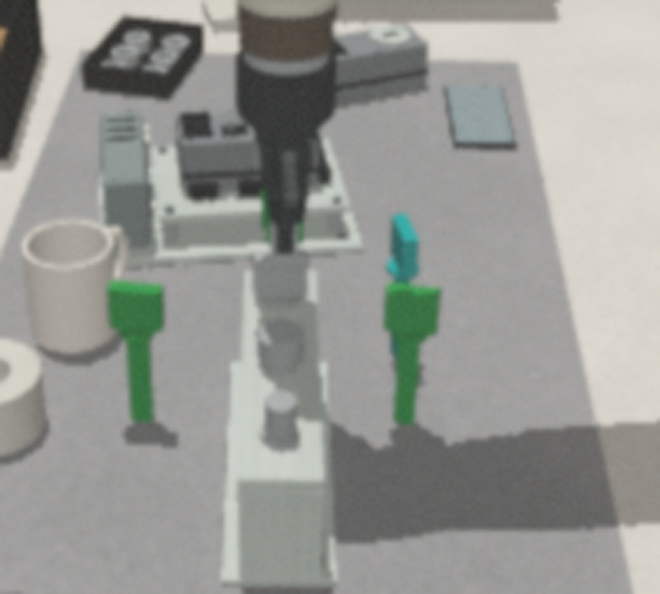

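Run:
```python
from h import *
a=cv2.imread("pics/wrist3.png")[180:300,260:380]; cv2.imwrite("pics/w3z.png",cv2.resize(a,None,fx=5,fy=5,interpolation=cv2.INTER_CUBIC))
```

```text
(no output)
```

View pics/w3z.png

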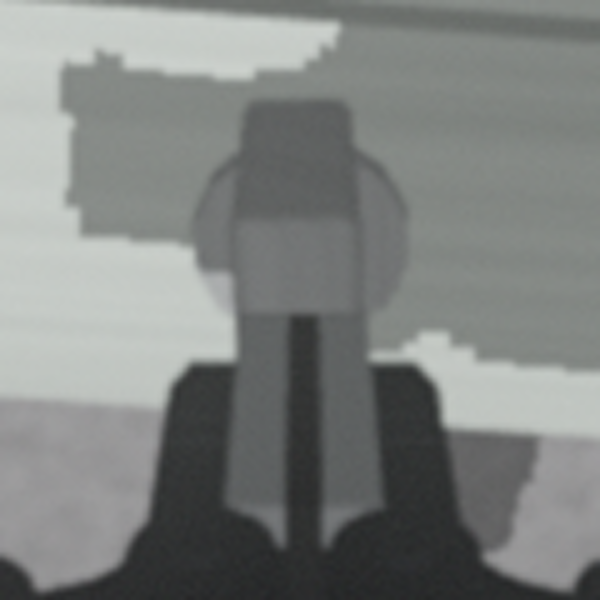

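```bash
python3 -m crank '{"dr":[[0,0,0],[0,0,0],[0,0,0],[0,0,0],[0,0,0]],"travel":[[0,0,-0.01],[0,0,-0.02],[0,0,-0.03],[0,0,-0.03],[0,0,-0.03]],"hand":[0.0,0.0,0.0,0.0,0.0]}'
python3 - <<'E'
from h import *
o=bot.get_obs(); print(o["grip_width"],o["eef_pos"])
a=[]
for n in ("wrist","side"):
    c=eyes.camera(n); cv2.imwrite(f"pics/{n}4.png",c["color"][:,:,::-1])
a=cv2.imread("pics/wrist4.png")[150:310,240:400]
b=cv2.imread("pics/side4.png")[170:270,270:370]
cv2.imwrite("pics/x4.png",cv2.resize(np.hstack([cv2.resize(a,(400,400)),cv2.resize(b,(400,400))]),None,fx=1,fy=1))
E
```

```text
clock: 4.85
eef_pos: [0.5177, 0.1426, 0.1478]
tool_rot: [-0.064, 0.998, -0.0, 0.0]
ft_force: [0.1, -0.2, -0.9]
grip_width: -0.0001
-8.401959475902539e-05 [0.51771479 0.14262252 0.14780314]
```

View pics/x4.png

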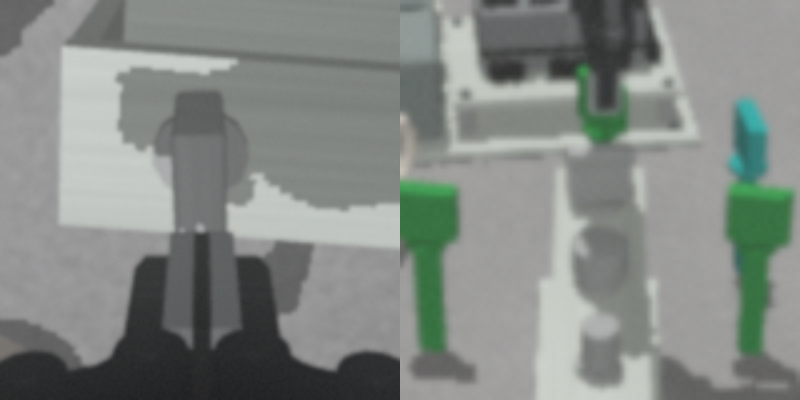

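Run:
```python
from h import *
o=bot.get_obs(); P=o["eef_pos"]; print(P)
for n in ("scene","side"):
    c=eyes.camera(n); im=c["color"][:,:,::-1].copy()
    pts=[proj(c,P+[0,0,h]) for h in (0,.019,.04)]; print(n,np.round(pts,1))
    u,v=map(int,pts[0]); cr=cv2.resize(im[v-60:v+30,u-45:u+45],None,fx=6,fy=6,interpolation=cv2.INTER_CUBIC)
    for p in pts: cv2.circle(cr,(int((p[0]-u+45)*6),int((p[1]-v+60)*6)),4,(0,0,255),-1)
    cv2.imwrite(f"pics/tip_{n}.png",cr)
```

```text
[0.51742578 0.14256532 0.14739241]
scene [[354.9 207.2]
 [355.2 203. ]
 [355.6 198.3]]
side [[320.6 207.4]
 [320.7 201.4]
 [320.7 194.6]]
```

View pics/tip_scene.png

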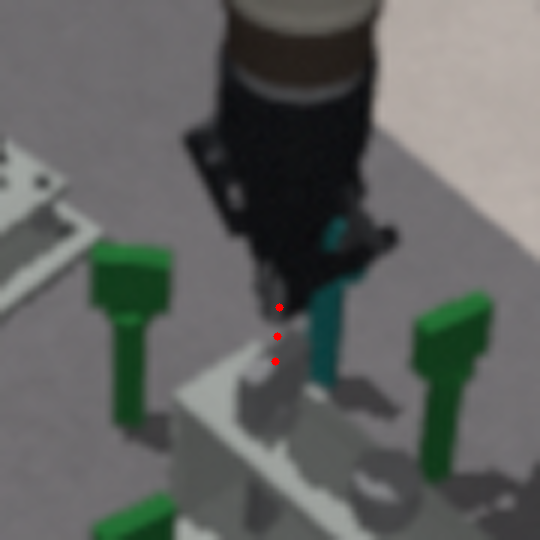

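View pics/tip_side.png

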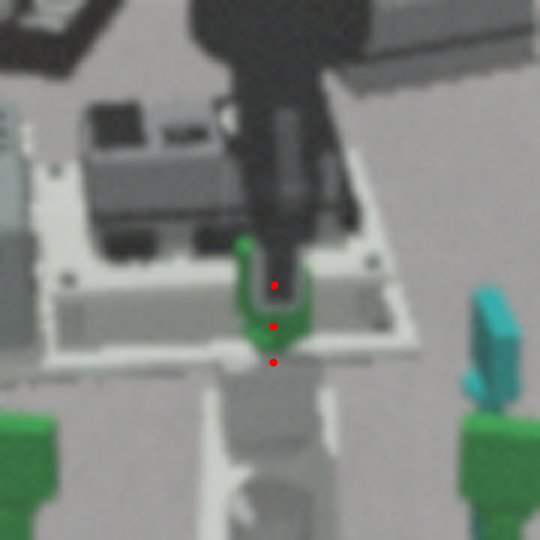

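```bash
python3 -m crank '{"dr":[[0,0,0],[0,0,0],[0,0,0],[0,0,0],[0,0,0],[0,0,0],[0,0,0],[0,0,0]],"travel":[[0,0,0],[0,0,0],[0,0,0],[0,0,0.015],[0,0,0.03],[0,0,0.04],[0,0,0.047],[0,0,0.047]],"hand":[0.05,0.05,0.05,0.05,0.05,0.05,0.05,0.05]}'
python3 - <<'E'
from h import *
o=bot.get_obs(); P=o["eef_pos"]; print(o["grip_width"],P)
c=eyes.camera("wrist");a=c["color"][150:310,220:420,::-1]
s=eyes.camera("side"); b=s["color"][150:250,270:370,::-1]
cv2.imwrite("pics/x5.png",np.hstack([cv2.resize(a,(500,400),interpolation=2),cv2.resize(b,(300,300),interpolation=2)[:,:].copy() if 0 else cv2.resize(b,(300,400),interpolation=2)]))
E
```

```text
clock: 6.05
eef_pos: [0.5173, 0.1425, 0.1]
tool_rot: [-0.064, 0.998, -0.0, -0.001]
ft_force: [0.3, -0.6, 0.1]
grip_width: 0.0501
0.050104480611283725 [0.51728029 0.14251542 0.10001579]
```

View pics/x5.png

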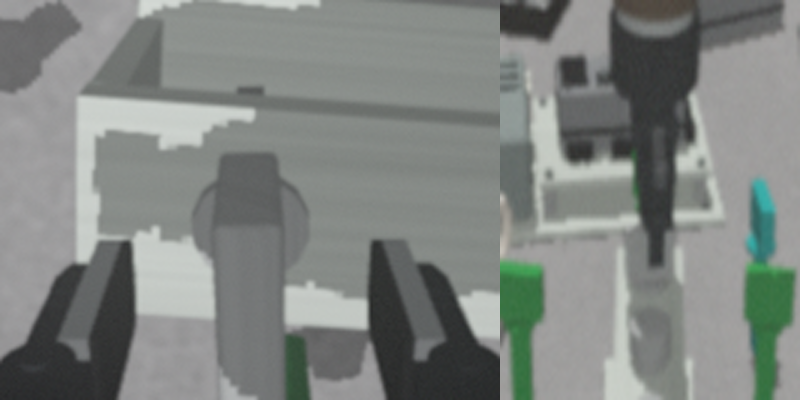

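```bash
python3 -m crank '{"dr":[[0,0,0],[0,0,0],[0,0,0],[0,0,0],[0,0,0],[0,0,0],[0,0,0],[0,0,0]],"travel":[[-0.001,0,0.007],[-0.001,0,0.014],[-0.001,0,0.014],[-0.001,0,0.014],[-0.001,0,0.014],[-0.001,0,0.014],[-0.001,0,0.014],[-0.001,0,0.014]],"hand":[0.05,0.05,0.05,0.0,0.0,0.0,0.0,0.0]}'
python3 - <<'E'
from h import *
o=bot.get_obs(); P=o["eef_pos"]; print(o["grip_width"],P,o["ft_force"],o["ft_torque"])
c=eyes.camera("wrist");a=c["color"][150:310,220:420,::-1]
s=eyes.camera("side"); b=s["color"][150:250,270:370,::-1]
cv2.imwrite("pics/x6.png",np.hstack([cv2.resize(a,(500,400),interpolation=2),cv2.resize(b,(300,400),interpolation=2)]))
E
```

```text
clock: 7.15
eef_pos: [0.519, 0.1427, 0.0871]
tool_rot: [-0.064, 0.998, -0.0, 0.0]
ft_force: [-0.3, -0.8, 2.3]
grip_width: 0.0129
0.012860856772147647 [0.51898658 0.14266298 0.08712769] [-0.31200523 -0.83627527  2.34127508] [-0.25255159  0.04128768  0.00478996]
```

View pics/x6.png

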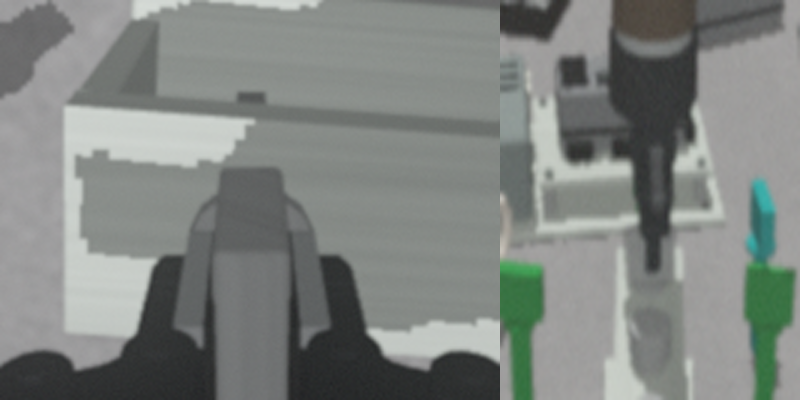

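```bash
python3 -m crank '{"dr":[[0,0,0],[0,0,0],[0,0,0],[0,0,0],[0,0,0],[0,0,0],[0,0,0],[0,0,0],[0,0,0]],"travel":[[0,0,-0.015],[0,0,-0.035],[0,0,-0.055],[0,0,-0.075],[0,0,-0.1],[0,0,-0.13],[0,0,-0.16],[0,0,-0.16],[0,0,-0.16]],"hand":[0.0,0.0,0.0,0.0,0.0,0.0,0.0,0.0,0.0]}'
python3 - <<'E'
from h import *
o=bot.get_obs(); P=o["eef_pos"]; print(o["grip_width"],P,o["ft_force"],o["ft_torque"])
c=eyes.camera("wrist");cv2.imwrite("pics/w7.png",c["color"][:,:,::-1])
s=eyes.camera("side"); cv2.imwrite("pics/s7.png",cv2.resize(s["color"][110:270,235:435,::-1],None,fx=4,fy=3.5,interpolation=2))
E
```

```text
clock: 8.38
eef_pos: [0.518, 0.1427, 0.2455]
tool_rot: [-0.064, 0.998, -0.0, -0.001]
ft_force: [-0.0, 0.2, -3.1]
grip_width: 0.0132
0.013220823320993122 [0.51799315 0.14270255 0.24550727] [-0.04014978  0.2344488  -3.07662395] [-0.02224171 -0.01677401 -0.01574424]
```

View pics/w7.png

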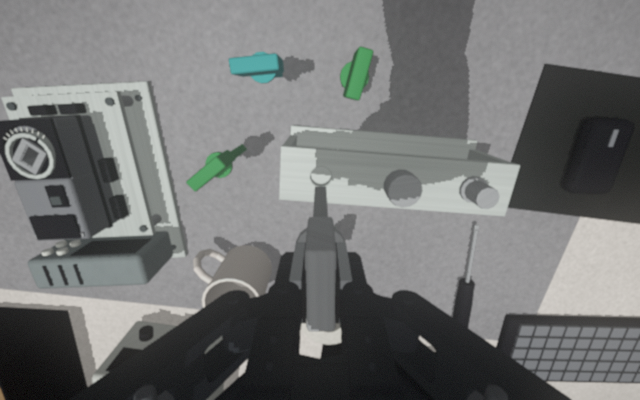

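View pics/s7.png

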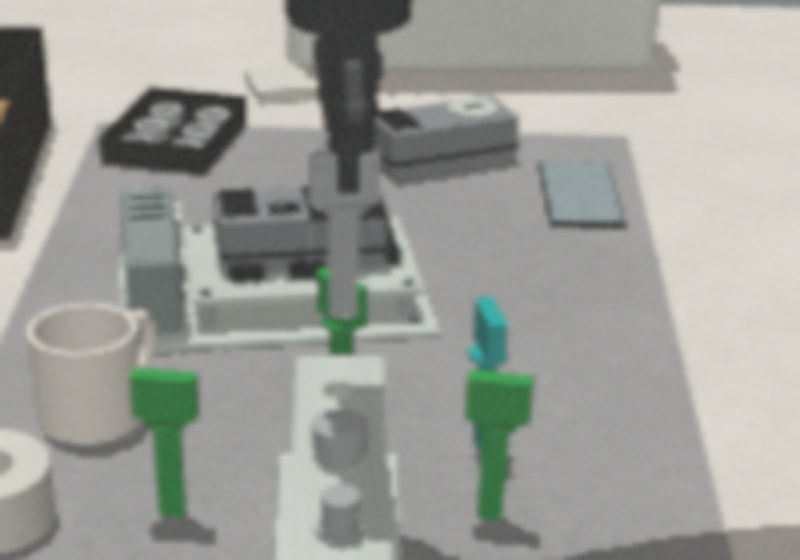

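```bash
python3 -c "
from h import *
plan([.585,-.197,.245],np.pi-0.55)"
```

```text
dr [-0.0016 -0.0034  0.6782] travel [-0.0234 -0.3454 -0.    ]
```

```bash
python3 -m crank '{"dr":[[0,0,0.06],[0,0,0.15],[0,0,0.25],[0,0,0.36],[0,0,0.47],[0,0,0.58],[0,0,0.65],[0,0,0.678],[0,0,0.678],[0,0,0.678]],"travel":[[-0.002,-0.03,0],[-0.005,-0.07,0],[-0.008,-0.12,0],[-0.012,-0.17,0],[-0.016,-0.22,0],[-0.019,-0.27,0],[-0.022,-0.32,0],[-0.023,-0.345,0],[-0.023,-0.345,0],[-0.023,-0.345,0]],"hand":[0,0,0,0,0,0,0,0,0,0]}'
python3 -m crank '{"dr":[[0,0,0],[0,0,0]],"travel":[[0,0,0],[0,0,0]],"hand":[0,0]}'
python3 - <<'E'
from h import *
o=bot.get_obs(); P=o["eef_pos"]; print(o["joint_pos"].round(3),az(),P,o["tool_rot"])
c=eyes.camera("wrist");cv2.imwrite("pics/w8.png",c["color"][:,:,::-1])
E
```

```text
clock: 9.72
eef_pos: [0.5851, -0.1957, 0.2455]
tool_rot: [0.271, 0.963, 0.0, -0.001]
ft_force: [-0.6, -0.3, -2.8]
grip_width: 0.0134
clock: 9.98
eef_pos: [0.5857, -0.1954, 0.247]
tool_rot: [0.271, 0.963, 0.0, 0.0]
ft_force: [-0.1, -0.7, -3.0]
grip_width: 0.013
[-0.322  0.476  0.471  1.566  0.     0.226] 2.5934110097117546 [ 0.58574914 -0.1953691   0.24703661] [2.70671803e-01 9.62671681e-01 4.47642345e-05 9.09519780e-05]
```

View pics/w8.png

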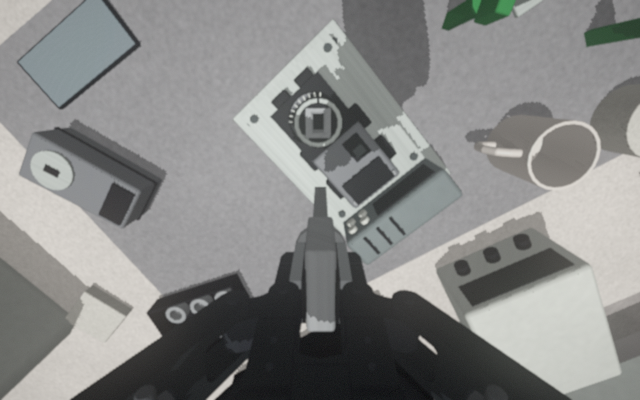

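Run:
```python
import cv2
a=cv2.imread("pics/w8.png")
cv2.imwrite("pics/w8a.png",cv2.resize(a[75:165,270:370],None,fx=7,fy=6.5,interpolation=cv2.INTER_CUBIC))
cv2.imwrite("pics/w8b.png",cv2.resize(a[175:265,275:365],None,fx=6,fy=6,interpolation=cv2.INTER_CUBIC))
```

```text
(no output)
```

View pics/w8a.png

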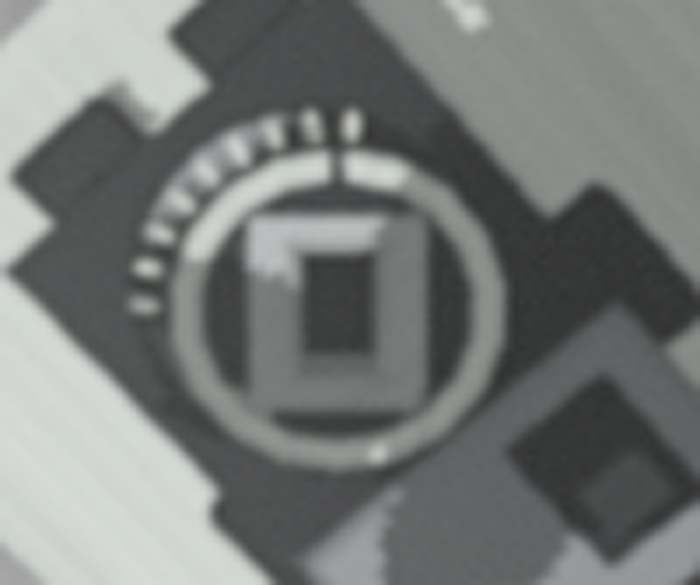

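View pics/w8b.png

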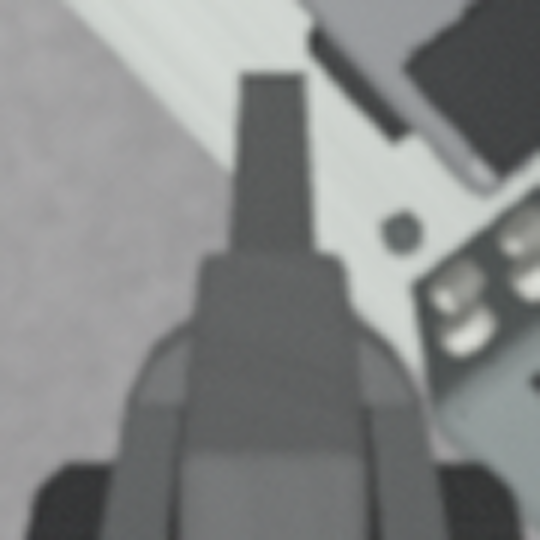

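Run:
```python
from h import *
o=bot.get_obs(); P=(o["eef_pos"],o["tool_rot"]); c=eyes.camera("wrist")
R=Ro.from_quat(P[1]).as_matrix()
def T(u,v,z): return R.T@(ray(c,u,v,z,P)-P[0])
zb=P[0][2]-.072
a=T(275+243/6,175+73/6,zb);b=T(275+305/6,175+73/6,zb); print("shaft near edge tool",a.round(4),b.round(4))
# wing top near edge z: 64mm above tcp
zt=P[0][2]-.072+.136
a=T(275+180/6,175+455/6,zt);b=T(275+368/6,175+455/6,zt); print("wing near top edge",a.round(4),b.round(4))
H=lambda u,v:(270+u/7,75+v/6.5)
for n,p in dict(ring=(338.5,310),ins=(339,312),hole=(338,304),tl=(250,215),tr=(428,215),br=(428,410),bl=(250,410)).items():
    print(n,T(*H(*p),.108).round(4), ray(c,*H(*p),.108,P).round(4))
s=eyes.camera("scene");d=eyes.camera("side")
```

```text
shaft near edge tool [ 0.008 -0.004  0.072] [0.008 0.005 0.072]
wing near top edge [ 0.0226 -0.0064 -0.064 ] [ 0.0226  0.0069 -0.064 ]
ring [ 0.0565 -0.0018  0.1391] [ 0.5367 -0.1676  0.108 ]
ins [ 0.0562 -0.0017  0.1391] [ 0.537  -0.1677  0.108 ]
hole [ 0.0574 -0.0019  0.1391] [ 0.5358 -0.1671  0.108 ]
tl [ 0.071  -0.0146  0.1391] [ 0.5177 -0.171   0.108 ]
tr [0.071  0.0112 0.1391] [ 0.5311 -0.1489  0.108 ]
br [0.0408 0.0116 0.1391] [ 0.557  -0.1643  0.108 ]
bl [ 0.0408 -0.0151  0.1391] [ 0.5432 -0.1871  0.108 ]
```

```bash
python3 -m crank '{"dr":[[0,0,0],[0,0,0],[0,0,0],[0,0,0],[0,0,0],[0,0,0],[0,0,0],[0,0,0]],"travel":[[0.03,-0.001,0],[0.057,-0.002,0],[0.057,-0.002,0.015],[0.057,-0.002,0.03],[0.057,-0.002,0.045],[0.057,-0.002,0.055],[0.057,-0.002,0.055],[0.057,-0.002,0.055]],"hand":[0,0,0,0,0,0,0,0]}'
python3 - <<'E'
from h import *
o=bot.get_obs(); P=o["eef_pos"]; print(az(),P,o["tool_rot"],o["ft_force"])
c=eyes.camera("wrist");cv2.imwrite("pics/w9.png",cv2.resize(c["color"][140:290,240:400,::-1],None,fx=4.5,fy=4,interpolation=2))
s=eyes.camera("scene");d=eyes.camera("side")
a=cv2.resize(s["color"][120:220,245:345,::-1],None,fx=4,fy=4,interpolation=2);b=cv2.resize(d["color"][120:220,270:370,::-1],None,fx=4,fy=4,interpolation=2)
cv2.imwrite("pics/x9.png",np.hstack([a,b]))
E
```

```text
clock: 11.18
eef_pos: [0.5364, -0.1685, 0.192]
tool_rot: [0.271, 0.962, -0.0, 0.0]
ft_force: [0.6, 0.0, -3.6]
grip_width: 0.0132
2.59169395121907 [ 0.53641224 -0.16853456  0.19204673] [ 2.71498169e-01  9.62438920e-01 -2.02628369e-05  2.61653649e-04] [ 0.55002869  0.01501534 -3.5922745 ]
```

View pics/w9.png

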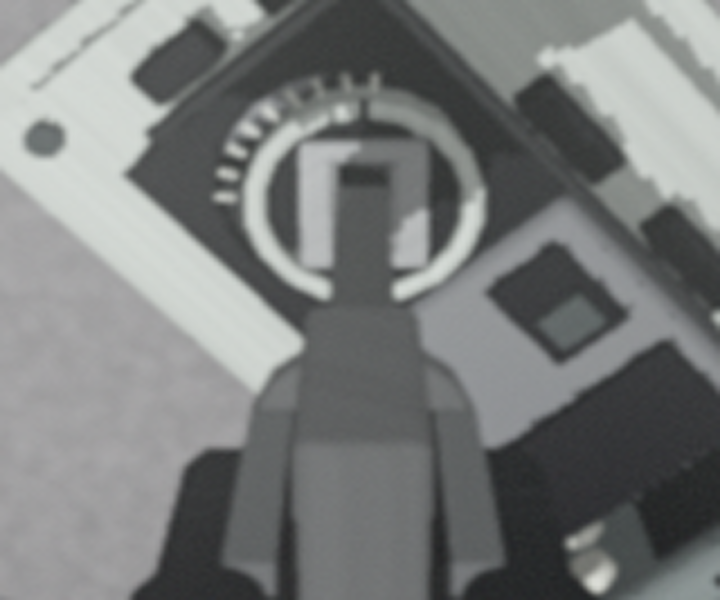

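View pics/x9.png

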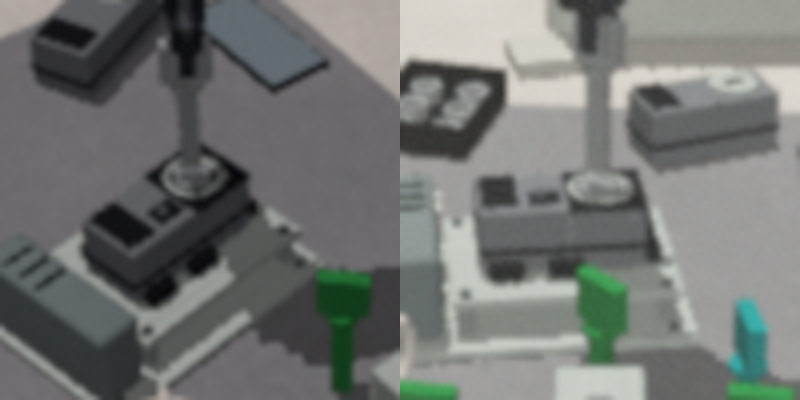

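Run:
```python
from h import *
o=bot.get_obs(); P=(o["eef_pos"],o["tool_rot"]); c=eyes.camera("wrist")
R=Ro.from_quat(P[1]).as_matrix()
def T(u,v,z): return (R.T@(ray(c,240+u/4.5,140+v/4,z,P)-P[0])).round(4)
zb=P[0][2]-.072
a=c["color"][140:290,240:400,::-1][:70,50:110]; cv2.imwrite("pics/w9a.png",cv2.resize(a,None,fx=10,fy=8.5,interpolation=2))
print("shaft near",T(338,185,zb),T(390,185,zb))
for p in [(298,142),(430,140),(300,268),(430,266),(338,165),(390,165)]: print(p,T(*p,.108))
```

```text
shaft near [ 0.0089 -0.0043  0.072 ] [0.0089 0.0057 0.072 ]
(298, 142) [ 0.0151 -0.0125  0.0845]
(430, 140) [0.0156 0.014  0.0845]
(300, 268) [-0.0154 -0.0125  0.0845]
(430, 266) [-0.0149  0.0145  0.0845]
(338, 165) [ 0.0097 -0.0045  0.0845]
(390, 165) [0.0097 0.006  0.0845]
```

View pics/w9a.png

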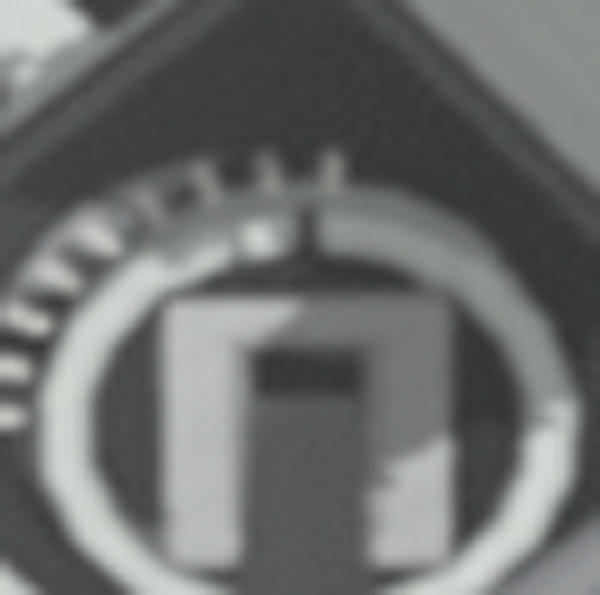

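```bash
python3 -m crank '{"dr":[[0,0,0],[0,0,0],[0,0,0],[0,0,0],[0,0,0]],"travel":[[0,0,0.005],[0,0,0.009],[0,0,0.011],[0,0,0.013],[0,0,0.013]],"hand":[0,0,0,0,0]}'
python3 -m crank '{"dr":[[0,0,0],[0,0,0],[0,0,0]],"travel":[[0,0,0.001],[0,0,0.002],[0,0,0.002]],"hand":[0,0,0]}'
```

```text
clock: 12.0
eef_pos: [0.536, -0.1683, 0.1786]
tool_rot: [0.271, 0.962, 0.0, -0.0]
ft_force: [-0.7, -0.5, -2.3]
grip_width: 0.0132
clock: 12.38
eef_pos: [0.536, -0.1683, 0.1767]
tool_rot: [0.271, 0.962, -0.0, -0.0]
ft_force: [-0.0, -0.7, -2.9]
grip_width: 0.0131
```

```bash
python3 -m crank '{"dr":[[0,0,0],[0,0,0],[0,0,0],[0,0,0],[0,0,0]],"travel":[[0,0,0.002],[0,0,0.004],[0,0,0.006],[0,0,0.008],[0,0,0.008]],"hand":[0,0,0,0,0]}'
python3 -m crank '{"dr":[[0,0,0],[0,0,0],[0,0,0],[0,0,0],[0,0,0]],"travel":[[0,0,0.004],[0,0,0.008],[0,0,0.012],[0,0,0.016],[0,0,0.016]],"hand":[0,0,0,0,0]}'
```

```text
clock: 13.0
eef_pos: [0.5359, -0.1683, 0.1685]
tool_rot: [0.271, 0.962, 0.0, -0.0]
ft_force: [0.7, -0.2, -2.8]
grip_width: 0.0129
clock: 13.62
eef_pos: [0.5357, -0.1683, 0.1523]
tool_rot: [0.271, 0.962, 0.0, -0.0]
ft_force: [-0.4, -0.1, -2.6]
grip_width: 0.0131
```

```bash
python3 -m crank '{"dr":[[0,0,0],[0,0,0],[0,0,0],[0,0,0],[0,0,0]],"travel":[[0,0,0.004],[0,0,0.008],[0,0,0.012],[0,0,0.016],[0,0,0.016]],"hand":[0,0,0,0,0]}'
python3 -m crank '{"dr":[[0,0,0],[0,0,0],[0,0,0],[0,0,0],[0,0,0]],"travel":[[0,0,0.004],[0,0,0.008],[0,0,0.012],[0,0,0.015],[0,0,0.015]],"hand":[0,0,0,0,0]}'
```

```text
clock: 14.25
eef_pos: [0.5357, -0.1682, 0.1363]
tool_rot: [0.271, 0.962, 0.0, -0.0]
ft_force: [0.3, -0.2, -3.0]
grip_width: 0.0128
clock: 14.88
eef_pos: [0.5358, -0.1683, 0.1214]
tool_rot: [0.271, 0.962, 0.0, -0.0]
ft_force: [0.4, 0.2, -3.3]
grip_width: 0.0131
```

Expected contact at about TCP z 0.112. Slow from here.

```bash
python3 -m crank '{"dr":[[0,0,0],[0,0,0],[0,0,0],[0,0,0]],"travel":[[0,0,0.003],[0,0,0.006],[0,0,0.007],[0,0,0.007]],"hand":[0,0,0,0]}'
python3 -m crank '{"dr":[[0,0,0],[0,0,0]],"travel":[[0,0,0.001],[0,0,0.001]],"hand":[0,0]}'
python3 -m crank '{"dr":[[0,0,0],[0,0,0]],"travel":[[0,0,0.001],[0,0,0.001]],"hand":[0,0]}'
```

```text
clock: 15.38
eef_pos: [0.536, -0.1683, 0.1147]
tool_rot: [0.271, 0.962, -0.0, -0.0]
ft_force: [0.0, -0.0, -3.1]
grip_width: 0.0131
clock: 15.62
eef_pos: [0.536, -0.1684, 0.1138]
tool_rot: [0.271, 0.962, -0.0, -0.0]
ft_force: [-0.0, -0.6, -3.0]
grip_width: 0.0133
clock: 15.88
eef_pos: [0.536, -0.1683, 0.1127]
tool_rot: [0.271, 0.962, 0.0, -0.0]
ft_force: [0.3, -0.9, -2.4]
grip_width: 0.0132
```

```bash
for i in 1 2; do :; done; python3 -m crank '{"dr":[[0,0,0],[0,0,0]],"travel":[[0,0,0.0005],[0,0,0.0005]],"hand":[0,0]}'
python3 -m crank '{"dr":[[0,0,0],[0,0,0]],"travel":[[0,0,0.0005],[0,0,0.0005]],"hand":[0,0]}'
python3 -m crank '{"dr":[[0,0,0],[0,0,0]],"travel":[[0,0,0.0005],[0,0,0.0005]],"hand":[0,0]}'
```

```text
clock: 16.12
eef_pos: [0.536, -0.1683, 0.1123]
tool_rot: [0.271, 0.962, -0.0, -0.0]
ft_force: [-0.5, 0.3, -2.8]
grip_width: 0.0134
clock: 16.38
eef_pos: [0.5361, -0.1684, 0.1121]
tool_rot: [0.272, 0.962, -0.0, 0.0]
ft_force: [-0.6, 0.1, -0.8]
grip_width: 0.0131
clock: 16.62
eef_pos: [0.5363, -0.1685, 0.112]
tool_rot: [0.271, 0.962, -0.0, 0.001]
ft_force: [-2.0, -0.0, 3.0]
grip_width: 0.0129
```

```bash
cat > st.py <<'E'
from h import *
o=bot.get_obs(); print("t",round(o["clock"],2),"p",o["eef_pos"].round(4),"az",round(az()%(2*np.pi),3),"F",o["ft_force"].round(1),"T",o["ft_torque"].round(2))
E
python3 st.py; python3 -m crank '{"dr":[[0,0,-0.02],[0,0,-0.04],[0,0,-0.04]],"travel":[[0,0,0],[0,0,0],[0,0,0]],"hand":[0,0,0]}' >/dev/null; python3 st.py
```

```text
t 16.62 p [ 0.5363 -0.1685  0.112 ] az 2.592 F [-2. -0.  3.] T [0.12 0.48 0.01]
t 17.0 p [ 0.5364 -0.1686  0.112 ] az 2.633 F [-1.6  0.6  5.6] T [ 0.05  0.56 -0.03]
```

```bash
python3 -m crank '{"dr":[[0,0,-0.02],[0,0,-0.04],[0,0,-0.04]],"travel":[[0,0,-0.0002],[0,0,-0.0002],[0,0,-0.0002]],"hand":[0,0,0]}' >/dev/null; python3 st.py
```

```text
t 17.38 p [ 0.5365 -0.1683  0.112 ] az 2.673 F [-0.1  0.   5.2] T [ 0.14  0.41 -0.09]
```

```bash
python3 -m crank '{"dr":[[0,0,-0.02],[0,0,-0.04],[0,0,-0.04]],"travel":[[0,0,0],[0,0,0],[0,0,0]],"hand":[0,0,0]}' >/dev/null; python3 st.py
```

```text
t 17.75 p [ 0.5365 -0.1684  0.112 ] az 2.713 F [-0.6  1.7  5.9] T [ 0.15  0.33 -0.08]
```

```bash
python3 -m crank '{"dr":[[0,0,-0.025],[0,0,-0.05],[0,0,-0.05]],"travel":[[0,0,0],[0,0,0],[0,0,0]],"hand":[0,0,0]}' >/dev/null; python3 st.py
```

```text
t 18.12 p [ 0.5364 -0.1684  0.1119] az 2.763 F [-1.9 -0.6  5.3] T [ 0.15  0.38 -0.01]
```

```bash
python3 -m crank '{"dr":[[0,0,-0.025],[0,0,-0.05],[0,0,-0.05]],"travel":[[0,0,0],[0,0,0],[0,0,0]],"hand":[0,0,0]}' >/dev/null; python3 st.py
```

```text
t 18.5 p [ 0.5364 -0.1684  0.112 ] az 2.813 F [-1.6  1.3  5.5] T [ 0.07  0.36 -0.01]
```

```bash
python3 -m crank '{"dr":[[0,0,-0.025],[0,0,-0.05],[0,0,-0.05]],"travel":[[0,0,0],[0,0,0],[0,0,0]],"hand":[0,0,0]}' >/dev/null; python3 st.py
```

```text
t 18.88 p [ 0.5364 -0.1685  0.112 ] az 2.863 F [-1.8  0.5  4.3] T [ 0.11  0.41 -0.07]
```

```bash
python3 -m crank '{"dr":[[0,0,-0.025],[0,0,-0.05],[0,0,-0.05]],"travel":[[0,0,0],[0,0,0],[0,0,0]],"hand":[0,0,0]}' >/dev/null; python3 st.py
```

```text
t 19.25 p [ 0.5364 -0.1685  0.112 ] az 2.913 F [-1.5  0.6  5.6] T [ 0.09  0.38 -0.05]
```

Run:
```python
from h import *
c=eyes.camera("wrist");cv2.imwrite("pics/w10.png",cv2.resize(c["color"][140:290,240:400,::-1],None,fx=4.5,fy=4,interpolation=2))
```

```text
(no output)
```

View pics/w10.png

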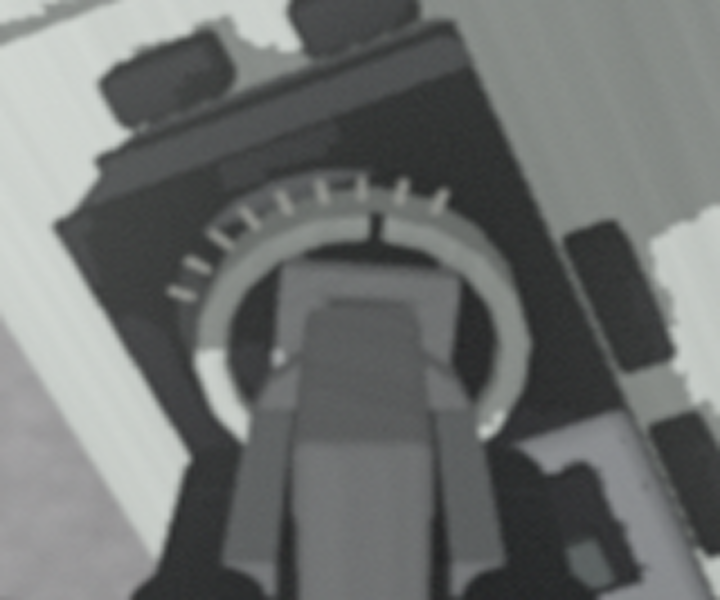

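```bash
python3 -m crank '{"dr":[[0,0,-0.025],[0,0,-0.05],[0,0,-0.05]],"travel":[[0,0,0],[0,0,0],[0,0,0]],"hand":[0,0,0]}' >/dev/null; python3 st.py
```

```text
t 19.68 p [ 0.5364 -0.1685  0.1119] az 2.963 F [-1.5 -0.5  5.1] T [0.05 0.34 0.02]
```

```bash
python3 -m crank '{"dr":[[0,0,-0.025],[0,0,-0.05],[0,0,-0.05]],"travel":[[0,0,0],[0,0,0],[0,0,0]],"hand":[0,0,0]}' >/dev/null; python3 st.py
```

```text
t 20.05 p [ 0.5364 -0.1686  0.1119] az 3.013 F [-1.3 -0.   5.2] T [ 0.04  0.41 -0.05]
```

```bash
python3 -m crank '{"dr":[[0,0,-0.025],[0,0,-0.05],[0,0,-0.05]],"travel":[[0,0,0],[0,0,0],[0,0,0]],"hand":[0,0,0]}' >/dev/null; python3 st.py
```

```text
t 20.43 p [ 0.5364 -0.1686  0.1119] az 3.063 F [-0.9 -0.   4.7] T [ 0.04  0.4  -0.01]
```

```bash
python3 -m crank '{"dr":[[0,0,-0.025],[0,0,-0.05],[0,0,-0.05]],"travel":[[0,0,0],[0,0,0],[0,0,0]],"hand":[0,0,0]}' >/dev/null; python3 st.py
```

```text
t 20.8 p [ 0.5364 -0.1687  0.1119] az 3.113 F [-1.6 -0.2  4.3] T [-0.03  0.43 -0.04]
```

```bash
python3 -m crank '{"dr":[[0,0,-0.025],[0,0,-0.05],[0,0,-0.05]],"travel":[[0,0,0],[0,0,0],[0,0,0]],"hand":[0,0,0]}' >/dev/null; python3 st.py
```

```text
t 21.18 p [ 0.5364 -0.1687  0.1119] az 3.163 F [-1.2 -0.2  5.8] T [-0.01  0.38 -0.09]
```

```bash
python3 -m crank '{"dr":[[0,0,-0.025],[0,0,-0.05],[0,0,-0.05]],"travel":[[0,0,0],[0,0,0],[0,0,0]],"hand":[0,0,0]}' >/dev/null; python3 st.py
```

```text
t 21.55 p [ 0.5364 -0.1687  0.1119] az 3.212 F [-0.3 -0.7  4.7] T [-0.05  0.38 -0.05]
```

```bash
python3 -m crank '{"dr":[[0,0,-0.025],[0,0,-0.05],[0,0,-0.05]],"travel":[[0,0,0],[0,0,0],[0,0,0]],"hand":[0,0,0]}' >/dev/null; python3 st.py
```

```text
t 21.93 p [ 0.5364 -0.1688  0.1119] az 3.262 F [-0.6 -0.4  5. ] T [-0.18  0.33 -0.05]
```

```bash
python3 -m crank '{"dr":[[0,0,-0.025],[0,0,-0.05],[0,0,-0.05]],"travel":[[0,0,0],[0,0,0],[0,0,0]],"hand":[0,0,0]}' >/dev/null; python3 st.py
```

```text
t 22.3 p [ 0.5364 -0.1688  0.1118] az 3.312 F [-1.1 -0.9  5. ] T [-0.23  0.28 -0.09]
```

```bash
python3 -m crank '{"dr":[[0,0,-0.025],[0,0,-0.05],[0,0,-0.05]],"travel":[[0,0,0],[0,0,0],[0,0,0]],"hand":[0,0,0]}' >/dev/null; python3 st.py
```

```text
t 22.68 p [ 0.5364 -0.1688  0.1118] az 3.362 F [-1.3 -0.6  4.2] T [-0.33  0.29  0.02]
```

```bash
python3 -m crank '{"dr":[[0,0,-0.025],[0,0,-0.05],[0,0,-0.05]],"travel":[[0,0,0],[0,0,0],[0,0,0]],"hand":[0,0,0]}' >/dev/null; python3 st.py
```

```text
t 23.05 p [ 0.5364 -0.1688  0.1117] az 3.412 F [-1.2 -0.8  5.3] T [-0.45  0.17 -0.02]
```

```bash
python3 -m crank '{"dr":[[0,0,-0.02],[0,0,-0.04],[0,0,-0.04]],"travel":[[0,0,0],[0,0,0],[0,0,0]],"hand":[0,0,0]}' >/dev/null; python3 st.py
```

```text
t 23.43 p [ 0.5364 -0.1688  0.1117] az 3.452 F [-0.6 -2.9  3.9] T [-0.74  0.06 -0.04]
```

Run:
```python
from h import *
c=eyes.camera("wrist");cv2.imwrite("pics/w11.png",cv2.resize(c["color"][140:290,240:400,::-1],None,fx=4.5,fy=4,interpolation=2))
o=bot.get_obs();print(o["tool_rot"],o["joint_pos"])
```

```text
[-1.54413477e-01  9.88006192e-01 -4.36508731e-04  2.26251801e-04] [-3.04509353e-01  4.11621743e-01  1.79592529e-02  1.17634106e+00
 -5.81743558e-04 -6.14577187e-01]
```

View pics/w11.png

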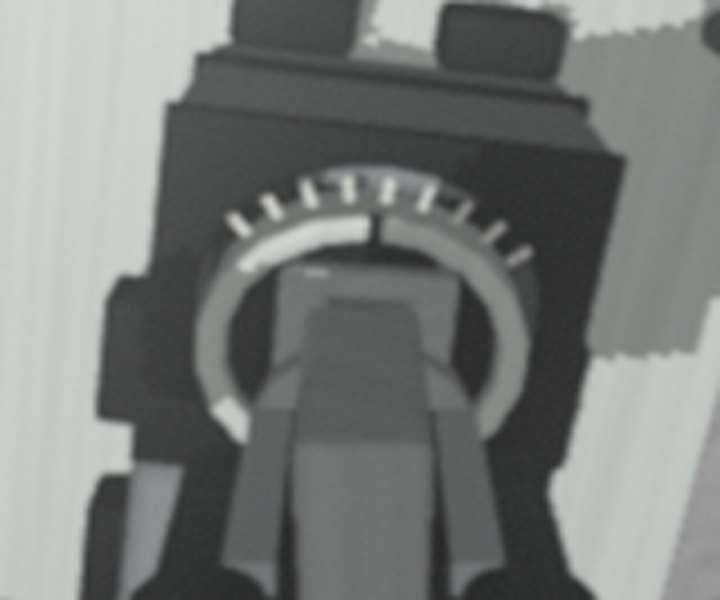

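```bash
python3 -m crank '{"dr":[[0,0,-0.02],[0,0,-0.03],[0,0,-0.03]],"travel":[[-0.0002,-0.0003,0],[-0.0002,-0.0003,0],[-0.0002,-0.0003,0]],"hand":[0,0,0]}' >/dev/null; python3 st.py
```

```text
t 23.85 p [ 0.5364 -0.1688  0.1116] az 3.482 F [-0.4 -2.   5.6] T [-0.72  0.08 -0.08]
```

```bash
python3 -m crank '{"dr":[[0,0,-0.02],[0,0,-0.04],[0,0,-0.04]],"travel":[[0,0,0],[0,0,0],[0,0,0]],"hand":[0,0,0]}' >/dev/null; python3 st.py
```

```text
t 24.23 p [ 0.5363 -0.1688  0.1115] az 3.522 F [ 0.1 -2.6  4.5] T [-0.85  0.01 -0.05]
```

```bash
python3 -m crank '{"dr":[[0,0,-0.02],[0,0,-0.04],[0,0,-0.04]],"travel":[[0,-0.0003,0],[0,-0.0003,0],[0,-0.0003,0]],"hand":[0,0,0]}' >/dev/null; python3 st.py
```

```text
t 24.6 p [ 0.5364 -0.1689  0.1114] az 3.562 F [-0.  -2.8  4. ] T [-0.83  0.   -0.03]
```

```bash
python3 -m crank '{"dr":[[0,0,-0.02],[0,0,-0.03],[0,0,-0.03]],"travel":[[0.0003,-0.0005,0],[0.0003,-0.0005,0],[0.0003,-0.0005,0]],"hand":[0,0,0]}' >/dev/null; python3 st.py
```

```text
t 24.98 p [ 0.5363 -0.169   0.1113] az 3.592 F [ 0.5 -1.3  1.8] T [-0.26 -0.2  -0.06]
```

```bash
python3 -m crank '{"dr":[[0,0,-0.015],[0,0,-0.03],[0,0,-0.03]],"travel":[[0,0,0],[0,0,0],[0,0,0]],"hand":[0,0,0]}' >/dev/null; python3 st.py
```

```text
t 25.35 p [ 0.5363 -0.1691  0.1111] az 3.622 F [ 1.8  0.  -0.2] T [-0.08 -0.31 -0.02]
```

```bash
python3 -m crank '{"dr":[[0,0,0],[0,0,0]],"travel":[[0,0,0.0006],[0,0,0.0006]],"hand":[0,0]}' >/dev/null; python3 st.py
```

```text
t 25.6 p [ 0.5362 -0.1692  0.1106] az 3.622 F [1.4 0.5 0.9] T [ 0.02 -0.25  0.01]
```

```bash
python3 -m crank '{"dr":[[0,0,0],[0,0,0]],"travel":[[0,0,0.0005],[0,0,0.0005]],"hand":[0,0]}' >/dev/null; python3 st.py
python3 - <<'E'
from h import *
c=eyes.camera("wrist");cv2.imwrite("pics/w12.png",cv2.resize(c["color"][140:290,240:400,::-1],None,fx=4.5,fy=4,interpolation=2))
E
```

```text
t 25.85 p [ 0.5362 -0.1693  0.1104] az 3.622 F [0.4 1.2 1.1] T [ 0.13 -0.11 -0.05]
```

View pics/w12.png

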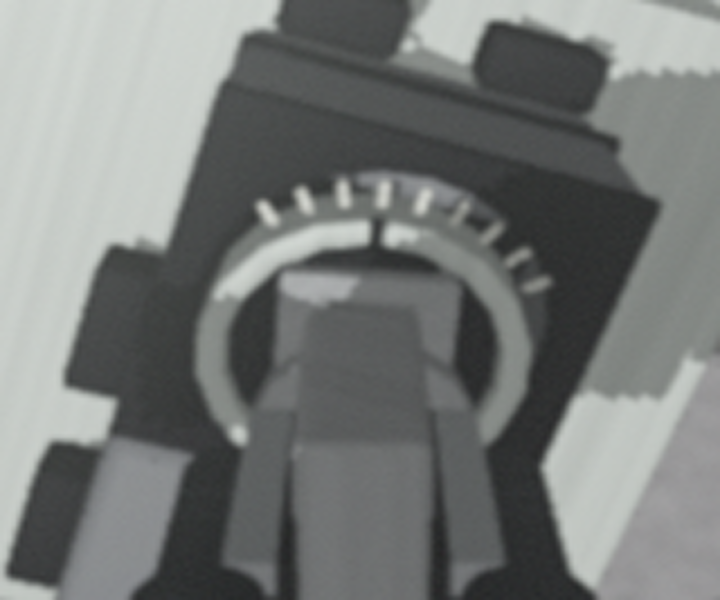

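```bash
python3 -m crank '{"dr":[[0,0,-0.01],[0,0,-0.02],[0,0,-0.02]],"travel":[[0,0,0],[0,0,0],[0,0,0]],"hand":[0,0,0]}' >/dev/null; python3 st.py
```

```text
t 26.27 p [ 0.5362 -0.1693  0.1103] az 3.642 F [0.7 0.8 1.1] T [ 0.27 -0.02 -0.07]
```

```bash
python3 -m crank '{"dr":[[0,0,-0.01],[0,0,-0.02],[0,0,-0.02]],"travel":[[0,0,0],[0,0,0.0003],[0,0,0.0003]],"hand":[0,0,0]}' >/dev/null; python3 st.py
```

```text
t 26.65 p [ 0.5362 -0.1693  0.11  ] az 3.662 F [-0.   0.7  0.3] T [ 0.34 -0.   -0.04]
```

```bash
python3 -m crank '{"dr":[[0,0,0],[0,0,0],[0,0,0]],"travel":[[0,0,0.0005],[0,0,0.001],[0,0,0.001]],"hand":[0,0,0]}' >/dev/null; python3 st.py
```

```text
t 27.02 p [ 0.5362 -0.1694  0.1089] az 3.662 F [-0.6  1.3  1.1] T [ 0.32  0.14 -0.04]
```

```bash
python3 -m crank '{"dr":[[0,0,0],[0,0,0],[0,0,0],[0,0,0]],"travel":[[0,0,0.001],[0,0,0.002],[0,0,0.003],[0,0,0.003]],"hand":[0,0,0,0]}' >/dev/null; python3 st.py
python3 - <<'E'
from h import *
c=eyes.camera("wrist");cv2.imwrite("pics/w13.png",cv2.resize(c["color"][140:290,240:400,::-1],None,fx=4.5,fy=4,interpolation=2))
E
```

```text
t 27.52 p [ 0.5363 -0.1694  0.1061] az 3.662 F [-1.3  1.4  2.6] T [ 0.5   0.31 -0.02]
```

View pics/w13.png

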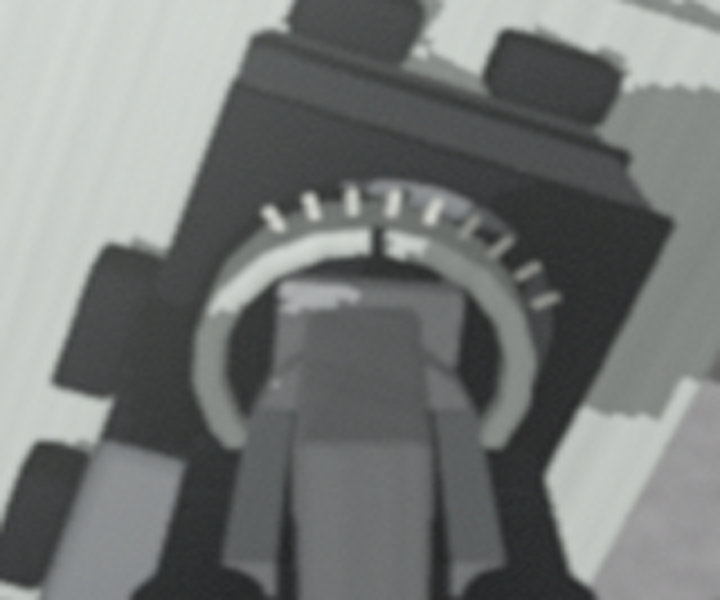

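```bash
python3 -m crank '{"dr":[[0,0,0],[0,0,0],[0,0,0],[0,0,0],[0,0,0]],"travel":[[0.0002,0.0006,0],[0.0002,0.0006,0.001],[0.0002,0.0006,0.002],[0.0002,0.0006,0.003],[0.0002,0.0006,0.003]],"hand":[0,0,0,0,0]}' >/dev/null; python3 st.py
```

```text
t 28.2 p [ 0.5362 -0.1693  0.1033] az 3.662 F [-0.3 -0.5  3.3] T [ 0.09  0.04 -0.05]
```

```bash
python3 -m crank '{"dr":[[0,0,0],[0,0,0],[0,0,0],[0,0,0],[0,0,0]],"travel":[[0,0,0.001],[0,0,0.002],[0,0,0.003],[0,0,0.004],[0,0,0.004]],"hand":[0,0,0,0,0]}' >/dev/null; python3 st.py
```

```text
t 28.82 p [ 0.5363 -0.1693  0.0995] az 3.662 F [-0.4 -0.5  5. ] T [ 0.06  0.11 -0.02]
```

```bash
python3 -m crank '{"dr":[[0,0,0],[0,0,0],[0,0,0]],"travel":[[0,0,0],[0,0,0],[0,0,0]],"hand":[0,0,0]}' >/dev/null; python3 st.py;  python3 -m crank '{"dr":[[0,0,-0.008],[0,0,-0.015],[0,0,-0.015]],"travel":[[0,0,0],[0,0,0],[0,0,0]],"hand":[0,0,0]}' >/dev/null; python3 st.py
```

```text
t 29.2 p [ 0.5362 -0.1693  0.0995] az 3.662 F [-0.5 -0.5  4.8] T [0.11 0.13 0.05]
t 29.57 p [ 0.536  -0.1693  0.0988] az 3.677 F [ 1.3 -1.2  1.2] T [-0.21 -0.25 -0.07]
```

```bash
python3 -m crank '{"dr":[[0,0,-0.01],[0,0,-0.01],[0,0,-0.01],[0,0,-0.01],[0,0,-0.01]],"travel":[[0,0,0],[0,0,0.001],[0,0,0.002],[0,0,0.003],[0,0,0.003]],"hand":[0,0,0,0,0]}' >/dev/null; python3 st.py
```

```text
t 30.2 p [ 0.5358 -0.1693  0.0959] az 3.687 F [ 1.  -3.2 -0.3] T [-0.68 -0.46 -0.04]
```

```bash
python3 -m crank '{"dr":[[0,0,0],[0,0,0],[0,0,0],[0,0,0],[0,0,0]],"travel":[[0.0001,-0.0006,0],[0.0001,-0.0006,0.001],[0.0001,-0.0006,0.002],[0.0001,-0.0006,0.003],[0.0001,-0.0006,0.003]],"hand":[0,0,0,0,0]}' >/dev/null; python3 st.py
```

```text
t 30.82 p [ 0.5359 -0.1694  0.0929] az 3.687 F [ 0.2 -1.2 -0.3] T [-0.29 -0.24 -0.03]
```

Nearly home (expected at about 0.090). Smaller steps.

```bash
python3 -m crank '{"dr":[[0,0,0],[0,0,0],[0,0,0]],"travel":[[0,0,0.001],[0,0,0.002],[0,0,0.002]],"hand":[0,0,0]}' >/dev/null; python3 st.py; python3 -m crank '{"dr":[[0,0,0],[0,0,0]],"travel":[[0,0,0.0005],[0,0,0.0005]],"hand":[0,0]}' >/dev/null; python3 st.py
```

```text
t 31.2 p [ 0.5359 -0.1694  0.0909] az 3.687 F [ 0.8 -0.6 -2. ] T [-0.17 -0.14 -0.04]
t 31.45 p [ 0.536  -0.1694  0.0905] az 3.687 F [ 0.2 -0.1 -1.2] T [-0.05 -0.01  0.  ]
```

```bash
python3 -m crank '{"dr":[[0,0,0],[0,0,0]],"travel":[[0,0,0.0005],[0,0,0.0005]],"hand":[0,0]}' >/dev/null; python3 st.py; python3 -m crank '{"dr":[[0,0,0],[0,0,0]],"travel":[[0,0,0.0005],[0,0,0.0005]],"hand":[0,0]}' >/dev/null; python3 st.py
```

```text
t 31.7 p [ 0.536  -0.1694  0.0902] az 3.687 F [ 0.2 -0.3  0.8] T [ 0.06  0.09 -0.05]
t 31.95 p [ 0.5361 -0.1695  0.0901] az 3.687 F [-2.1  1.3  4.7] T [ 0.29  0.42 -0.01]
```

```bash
python3 -m crank '{"dr":[[0,0,0],[0,0,0],[0,0,0],[0,0,0]],"travel":[[0,0,-0.0005],[0,0,-0.0005],[0,0,-0.0005],[0,0,-0.0005]],"hand":[0,0.05,0.05,0.05]}'; python3 st.py
python3 - <<'E'
from h import *
c=eyes.camera("wrist");cv2.imwrite("pics/w14.png",cv2.resize(c["color"][140:290,240:400,::-1],None,fx=4.5,fy=4,interpolation=2))
E
```

```text
clock: 32.45
eef_pos: [0.5362, -0.1696, 0.0899]
tool_rot: [-0.269, 0.963, -0.0, -0.0]
ft_force: [-0.4, 0.3, -0.4]
grip_width: 0.0501
t 32.45 p [ 0.5362 -0.1696  0.0899] az 3.687 F [-0.4  0.3 -0.4] T [-0.03 -0.04 -0.02]
```

View pics/w14.png

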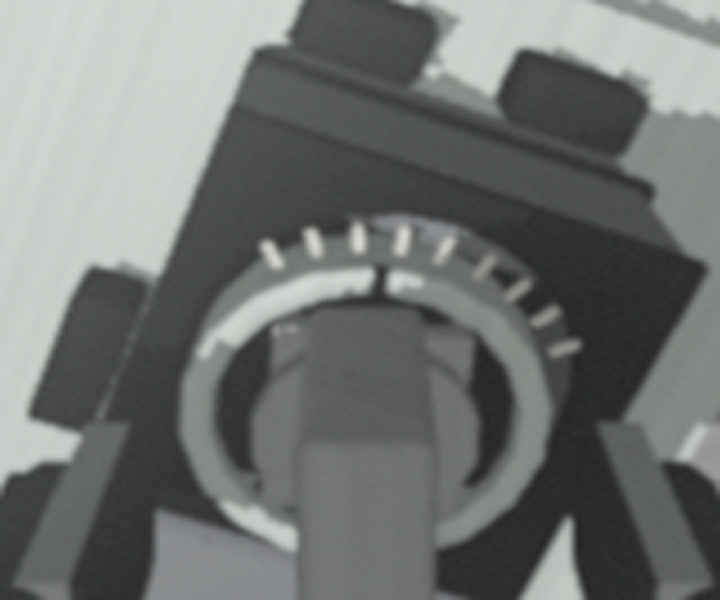

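```bash
python3 -m crank '{"dr":[[0,0,0],[0,0,0],[0,0,0],[0,0,0],[0,0,0],[0,0,0],[0,0,0]],"travel":[[0,0,-0.01],[0,0,-0.03],[0,0,-0.06],[0,0,-0.1],[0,0,-0.15],[0,0,-0.15],[0,0,-0.15]],"hand":[0.05,0.05,0.05,0.05,0.05,0.05,0.05]}'
python3 - <<'E'
from h import *
o=bot.get_obs();P=(o["eef_pos"],o["tool_rot"])
c=eyes.camera("wrist");cv2.imwrite("pics/w15.png",c["color"][:,:,::-1])
s=eyes.camera("scene");d=eyes.camera("side")
a=cv2.resize(s["color"][120:220,245:345,::-1],None,fx=4,fy=4,interpolation=2);b=cv2.resize(d["color"][120:220,270:370,::-1],None,fx=4,fy=4,interpolation=2)
cv2.imwrite("pics/x15.png",np.hstack([a,b]))
for z in (.154,.144): print(z,proj(c,[.5363,-.1693,z],P))
E
```

```text
clock: 33.38
eef_pos: [0.5361, -0.1696, 0.2404]
tool_rot: [-0.269, 0.963, -0.0, 0.0]
ft_force: [-0.2, 0.6, -1.4]
grip_width: 0.0502
0.154 [319.47760862 190.47153213]
0.144 [319.50965604 187.21795851]
```

View pics/w15.png

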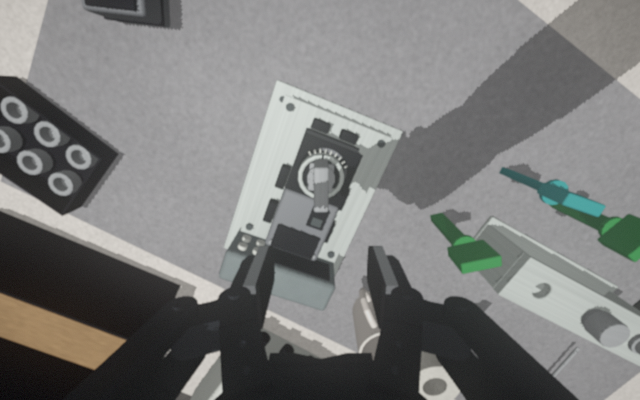

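View pics/x15.png

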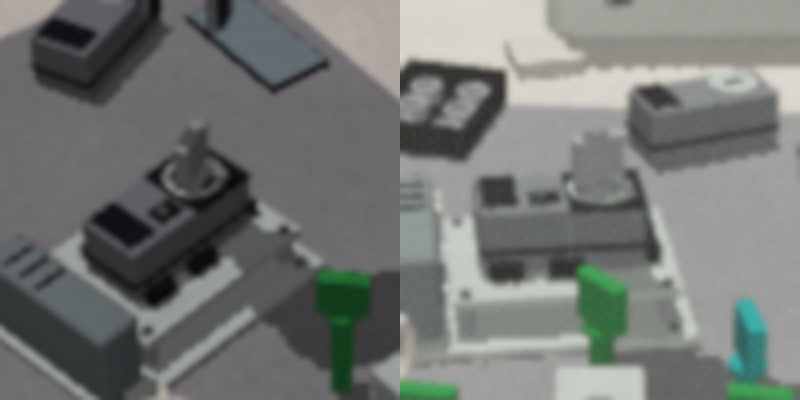

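Run:
```python
from h import *
o=bot.get_obs();P=(o["eef_pos"],o["tool_rot"]);R=Ro.from_quat(P[1]).as_matrix()
c=eyes.camera("wrist"); z=cv2.resize(c["color"][140:230,275:365,::-1],None,fx=6.5,fy=6.5,interpolation=2).copy()
for x in (-.022,.022):
  for y in (-.007,.007):
    u,v=proj(c,np.array([.5362,-.1695,.154])+R@[x,y,0],P); cv2.circle(z,(int((u-275+.5)*6.5),int((v-140+.5)*6.5)),3,(0,0,255),-1)
for t in np.arange(0,6.28,.2):
    u,v=proj(c,np.array([.5362,-.1695,.114])+R@[.015*np.cos(t),.015*np.sin(t),0],P); cv2.circle(z,(int((u-275+.5)*6.5),int((v-140+.5)*6.5)),1,(0,255,255),-1)
cv2.imwrite("pics/w16.png",z)
```

```text
(no output)
```

View pics/w16.png

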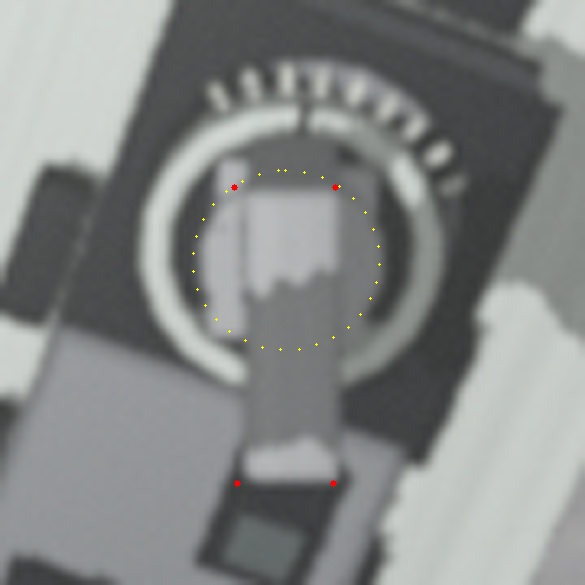

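Predicted and seen outlines agree to within about 1 mm, with the arbor upright and home.

```bash
python3 -c "
from workcell import job
print(job.job_done())"
```

```text
the job is handed in; nothing more can be done
None
```

The flat-shaft arbor is standing in the hub and chuck with its collar down on the hub, and the job is handed in at about 33 s. The hand-in gives no verdict.

- **What I did:** I took the arbor from the rack, threaded it through the hub without resistance and met the chuck at a tool height of 0.112 m. I turned it counter-clockwise with about 5–9 N of lean, through about 1.03 rad, until the end started to sink. It dragged on the way in, so I turned another 0.065 rad while easing it down. It seated at 0.090 m, 22 mm below the contact height, as the task gives for home. I then let go and backed off upward by 150 mm.
- **Grasp:** The first grasp closed just above the wing. The fingertips sit about 32 mm behind the stated tool point, judging by the scene and side pictures. I lowered the tool to allow for that, and the second grasp held. The closed jaws read 13 mm on the 14 mm wing.
- **Forces:** The largest readings were about 8–9 N down (once each in turning, sinking and seating) and about 3 N sideways, between moves only. That is well under the 40 N limit.
- **Last checks:** In the wrist picture the arbor matches the predicted home pose to about 1–2 mm. It looks upright and the fingers are clear. In the last pictures the other arbors and the objects in view looked undisturbed, but I did not measure them again.

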